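# Hang, latch and load the offcut tray

## Task

Hook the plywood tray's claws into the top two rows of slots of the black stand and press it down until it hangs fully home, then swing the stand's latch bar all the way down into its keeper on the tray's back rail. After that, lay the wooden blanks in the tray, one per well and flat on the well floor, and leave the glue bottle, tin and sanding block where they are.

Things in the scene. Friction and masses are not known exactly. Their poses are not given: they have to be found in the camera images.
- tray_handle (a point): Centre of the tray's upright carrying handle, a wooden fin 10 mm thick (y), 60 mm long (x), top 18 mm above this point, over the centre of mass. Axes: x to the back (claws), y left, z up. The plywood tray (0.45 to 0.7 kg) starts flat on the bench, underside 60 mm below this point, 314 mm wide (y), x from -58 to +62 mm (its back face) plus 11 mm of claws.
- tray_rail (a point): Middle of the top surface of the tray's steel back rail, the place to press: 57 mm behind (x) and 35 mm above tray_handle. The rail is 190 mm long (y) and 10 mm wide (x); its rear surface is the tray's back face.
- tray_claw_left (a point): Root of the tray's upper left claw: underside of its tongue, at the back face; 62 mm behind, 110 mm left and 4 mm above tray_handle. A second claw is 50 mm below. Each claw is 6 mm thick (y): a tongue 10 mm high sticking 11 mm out of the back face (+x), its outer 5 mm turned 12 mm down as a hook, leaving a 6 mm throat.
- tray_claw_right (a point): The same for the upper right claw, 110 mm right of tray_handle; a second one 50 mm below.
- tray_keeper (a point): Keeper for the latch bar, on the tray's back rail: top of the rail at y = -60 mm of tray_handle. A 30 mm long lip 12 mm in front of this point, 11 mm higher, keeps the closed bar on the rail.
- stand_seat (a point): Where tray_handle is when the tray hangs fully home, 150 mm above the bench; x into the stand, z up. The fixed black stand has two slotted uprights at y = +-110 mm, face plane at x = +62 mm, tops 46 mm above this point. To hook: bring the tray in along +x held 13 to 23 mm above home until its back meets the faces, lower it, press down. It may then lean forward up to 0.06 rad.
- slot_left (a point): Middle of the bottom edge of the top slot of the left upright, on its front face: 62 mm in x, 110 mm left and 4 mm above stand_seat. Upright: 4 mm sheet, 36 mm wide, three slots each 12 mm wide and 34 mm high, one above the other at 50 mm. The tray's upper claws go in the top slots, the lower ones in the middle slots; friction can hang it up part-way: press on tray_rail, about 10 N.
- slot_right (a point): The same for the right upright, 110 mm to the -y side of stand_seat. Between the uprights are only cross bars behind the face plane, up to 18 mm above stand_seat.
- latch (a joint): Latch bar angle, rad: 0 = closed (level, on the tray's back rail in its keeper), 1.5 = open (nearly upright). Steel bar 100 mm long, 14 mm high, 8 mm thick, on a stiff hinge that stays where left and takes about 1 to 2 N at the end. It swings in a plane 6 mm in front of the uprights' face and can close only when the tray is fully home; closed, its top is 52 mm above stand_seat.
- latch_hinge (a point): Hinge axis of the latch bar on the stand's right (-y) upright: 140 mm to the -y side of stand_seat, 45 mm above it, 56 mm in x. The bar closes towards +y of the stand: it points along cos(angle) in the stand's +y and sin(angle) up.
- latch_tip (a point): Free end of the latch bar, on its middle line, 100 mm from the hinge.
- well0 (a point): Centre of the floor of tray well 0 (from left, +y, to right): axes as tray_handle; the well is 100 mm long (x) and 52 mm wide (y), its walls 12 mm high. It lies 52 mm below tray_handle, at x = -3, y = 126 mm of it.
- well1 (a point): Centre of the floor of tray well 1 (from left, +y, to right): axes as tray_handle; the well is 100 mm long (x) and 52 mm wide (y), its walls 12 mm high. It lies 52 mm below tray_handle, at x = -3, y = 54 mm of it.
- well2 (a point): Centre of the floor of tray well 2 (from left, +y, to right): axes as tray_handle; the well is 100 mm long (x) and 52 mm wide (y), its walls 12 mm high. It lies 52 mm below tray_handle, at x = -3, y = -54 mm of it.
- well3 (a point): Centre of the floor of tray well 3 (from left, +y, to right): axes as tray_handle; the well is 100 mm long (x) and 52 mm wide (y), its walls 12 mm high. It lies 52 mm below tray_handle, at x = -3, y = -126 mm of it.
- blank0_center (a point): Centre of a squared wooden blank with blue wax-painted ends, 84 mm long (x) by 40 mm by 40 mm, lying on the bench. About 0.1 kg. May be absent.
- blank1_center (a point): Centre of a squared wooden blank with blue wax-painted ends, 84 mm long (x) by 40 mm by 40 mm, lying on the bench. About 0.1 kg. May be absent.
- blank2_center (a point): Centre of a squared wooden blank with blue wax-painted ends, 84 mm long (x) by 40 mm by 40 mm, lying on the bench. About 0.1 kg. May be absent.
- blank3_center (a point): Centre of a squared wooden blank with blue wax-painted ends, 84 mm long (x) by 40 mm by 40 mm, lying on the bench. About 0.1 kg. May be absent.
- glue_c (a point): Half-way up a white glue bottle, 60 mm across and 150 mm high, standing; a bystander.
- tin_c (a point): Half-way up a round tin, 80 mm across and 90 mm high, standing; a bystander.
- sanding_block_c (a point): Centre of a cork sanding block 110 by 65 by 40 mm; a bystander.
Things that resemble listed ones, but are neither listed nor needed, are in the scene too. What is shaped like the part that bears blank1_center but purple or turquoise is not meant.

How it is judged (in metres and radians):
On the way, in this order (a step that is already met when the one before it is completed fails the run):
1. the tray hangs fully home on the stand (z of tray_handle in the frame of stand_seat between -0.008 and 0.004 m and x of tray_handle in the frame of stand_seat between -0.01 and 0.006 m and y of tray_handle in the frame of stand_seat between -0.008 and 0.008 m and angle between the z axis of tray_handle and the z axis of stand_seat, either way round below 0.1 rad and angle between the x axis of tray_handle and the x axis of stand_seat, either way round below 0.1 rad), for 0.2 s.
2. the latch is closed over the home tray (all of step 1 and value of joint latch below 0.08 rad), for 0.2 s.
3. every blank lies in a well of its own (((x of blank0_center in the frame of well0 between -0.013 and 0.013 m and y of blank0_center in the frame of well0 between -0.011 and 0.011 m and z of blank0_center in the frame of well0 between 0.012 and 0.025 m) or (x of blank0_center in the frame of well1 between -0.013 and 0.013 m and y of blank0_center in the frame of well1 between -0.011 and 0.011 m and z of blank0_center in the frame of well1 between 0.012 and 0.025 m) or (x of blank0_center in the frame of well2 between -0.013 and 0.013 m and y of blank0_center in the frame of well2 between -0.011 and 0.011 m and z of blank0_center in the frame of well2 between 0.012 and 0.025 m) or (x of blank0_center in the frame of well3 between -0.013 and 0.013 m and y of blank0_center in the frame of well3 between -0.011 and 0.011 m and z of blank0_center in the frame of well3 between 0.012 and 0.025 m)) and ((x of blank1_center in the frame of well0 between -0.013 and 0.013 m and y of blank1_center in the frame of well0 between -0.011 and 0.011 m and z of blank1_center in the frame of well0 between 0.012 and 0.025 m) or (x of blank1_center in the frame of well1 between -0.013 and 0.013 m and y of blank1_center in the frame of well1 between -0.011 and 0.011 m and z of blank1_center in the frame of well1 between 0.012 and 0.025 m) or (x of blank1_center in the frame of well2 between -0.013 and 0.013 m and y of blank1_center in the frame of well2 between -0.011 and 0.011 m and z of blank1_center in the frame of well2 between 0.012 and 0.025 m) or (x of blank1_center in the frame of well3 between -0.013 and 0.013 m and y of blank1_center in the frame of well3 between -0.011 and 0.011 m and z of blank1_center in the frame of well3 between 0.012 and 0.025 m)) and ((x of blank2_center in the frame of well0 between -0.013 and 0.013 m and y of blank2_center in the frame of well0 between -0.011 and 0.011 m and z of blank2_center in the frame of well0 between 0.012 and 0.025 m) or (x of blank2_center in the frame of well1 between -0.013 and 0.013 m and y of blank2_center in the frame of well1 between -0.011 and 0.011 m and z of blank2_center in the frame of well1 between 0.012 and 0.025 m) or (x of blank2_center in the frame of well2 between -0.013 and 0.013 m and y of blank2_center in the frame of well2 between -0.011 and 0.011 m and z of blank2_center in the frame of well2 between 0.012 and 0.025 m) or (x of blank2_center in the frame of well3 between -0.013 and 0.013 m and y of blank2_center in the frame of well3 between -0.011 and 0.011 m and z of blank2_center in the frame of well3 between 0.012 and 0.025 m)) and ((x of blank3_center in the frame of well0 between -0.013 and 0.013 m and y of blank3_center in the frame of well0 between -0.011 and 0.011 m and z of blank3_center in the frame of well0 between 0.012 and 0.025 m) or (x of blank3_center in the frame of well1 between -0.013 and 0.013 m and y of blank3_center in the frame of well1 between -0.011 and 0.011 m and z of blank3_center in the frame of well1 between 0.012 and 0.025 m) or (x of blank3_center in the frame of well2 between -0.013 and 0.013 m and y of blank3_center in the frame of well2 between -0.011 and 0.011 m and z of blank3_center in the frame of well2 between 0.012 and 0.025 m) or (x of blank3_center in the frame of well3 between -0.013 and 0.013 m and y of blank3_center in the frame of well3 between -0.011 and 0.011 m and z of blank3_center in the frame of well3 between 0.012 and 0.025 m))), for 0.2 s.
At the end, for the whole second after the job is handed in: Tray home (handle from 8 mm below to 4 mm above its place, within 10 mm in x, 8 mm in y), latch within 0.08 rad of closed, every blank present flat on the floor of its own well (within 13 mm lengthwise, 11 mm crosswise of its centre), all at rest (all of step 2 and all of step 3 and linear speed of each of tray, blank0, blank1, blank2, blank3 below 0.02 m/s); the robot touches nothing.
It fails at once if the glue is displaced by more than 4 cm or tipped (distance of glue_c from where it was at the start of the episode above 0.04 m or angle between glue_c's own z axis and vertical above 0.5 rad).
It fails at once if the tin is displaced by more than 4 cm or tipped (distance of tin_c from where it was at the start of the episode above 0.04 m or angle between tin_c's own z axis and vertical above 0.5 rad).
It fails at once if the sanding block is displaced by more than 4 cm or tipped (distance of sanding_block_c from where it was at the start of the episode above 0.04 m or angle between sanding_block_c's own z axis and vertical above 0.5 rad).
Of blank0, blank1, blank2, blank3 only 3 to 4 are there at a start; the rules pass over those that are not, and their reading is None.
At some moment in a run one of blank0, blank1, blank2, blank3 may be knocked a few centimetres aside while the robot is not near it.
It also fails if it takes over 210 s, if anything falls off the work surface, if the arm or the gripper's body presses on something with over 40 N, if the wrist force passes 120 N, or if a joint passes its speed limit or range.

## Robot

A 6-joint arm with a two-finger parallel gripper is mounted at the origin on the work surface. World frame = base frame: x ahead of the robot, y to its left, z up, the work surface at z = 0. Lengths are in mm, angles in rad, forces in N, time in s.
With the tool pointing down it reaches from about 275 to 750 mm from the base axis. Payload 10.2 kg.
Tool frame: the origin (TCP) lies at the very end of the fingers, on their centre line; the grasp point (between the pads) lies 19 mm behind it; x points along the fingers, z is the direction in which the jaws open and shut, and the axes are right-handed (so a half turn about x gives the same grasp; the last joint's range is limited). The gripper opens to 85 mm and grips with 20 to 120 N. Pads are 22 mm wide; open, the fingers measure 114 mm over their backs; the gripper's body (76 mm by 85 mm) begins 54 mm behind the grasp point. The pads swing forward as they close: fully open they stand 13 mm farther back than shut.
Start: joints at [1.092, 0.313, 1.498, -0, 1.331, -0.223], TCP at [132.848, 507.92, 231.294] pointing down, gripper open.
Joint ranges: [-2.94, 2.94], [-0.97, 2.17], [0.19, 2.56], [-1.23, 4.37], [0.02, 3.11], [-2.88, 2.88]. Speed limits (rad/s): [2.39, 2.39, 3.01, 3.14, 3.14, 3.14].

## Interface

Orientations are given as a unit quaternion [w, x, y, z].
In Python, from rig import sense, vision, job gives the robot as it stands. The module is installed in compiled form; this text tells all that it offers.
- The arm moves only by the shell command python3 -m pendant 'ROWS' [FORCE]. ROWS is JSON, a list of rows, each a list of 7 numbers: the turn, a rotation vector about the tool's x, y, z in rad, then the shift along the tool's x, y, z in cm, then the opening, from 0 (shut) to 1 (fully open). A call has exactly 5 rows; each row is the pose to reach, as a shift and turn from the pose commanded when the call began, along the tool's axes at that moment; what a row does not reach only later rows make up. A row lasts 1/8 s, in which the tool goes at most 62.5 mm and 10.7 degrees, less where a joint would pass 70% of its speed; a pose out of reach is approached as far as the arm can. A call with a gripper value outside its range is refused whole. The fingers move at their own pace and stop on an object; FORCE is the grip in N (left out, the last holds). Time passes only in rows, so rows that repeat a pose let the fingers close, or fill a call up. It gives the time, the measured TCP pose, the force and the opening at its end, in the units of the state.
- sense(): the state, without advancing time (a new reading comes with each control period).
- vision.capture(name): name is "scene" or "top" or "wrist"; returns the picture (384x512x3 uint8, red, green, blue); there is no depth.
- vision.calibration(name): a dict with "K" (3x3 intrinsics, pixels), "extrinsics" (4x4, takes a point from camera to world coordinates). Camera axes: x right, y up, looking along -z (the intrinsics and any distortion apply to the point x, -y, -z); pixel columns grow to the right and rows downward; lengths in mm; the calibration is good to about 2 mm. A picture is of the moment at which its call begins: read the wrist's pose just before it. calibration takes no time and is no camera call; for the wrist camera it gives the pose at the moment of the call.
- job.finish_job(): hands the job in, once; it reports no verdict.
The state is a dict: "time_s": time; "joints": joint angles; "dq": joint speeds; "tau": joint torques, N m; "eef_pos": TCP position; "ee_rot": TCP orientation; "force": force on the tool from outside, world axes, zero at the start; "wrist_torque": the same for the moment, N m; "grip_width": opening from 0.0 (shut) to 1.0 (fully open).
Only numpy, scipy, OpenCV 4.12 (cv2) and the standard library are available. Lean on these libraries where they do the work, as an engineer would, in place of code of your own. Each camera call takes 0.05 s, during which the arm holds its last target.

## Working session

There is one attempt and no reset: what is moved stays moved. The work goes in short steps, Python scripts to look and compute and a shell command to move; the robot and the scene stay as the last step left them, time stands still between calls to the robot, and variables do not carry over. Pictures are saved under pics/ and viewed, and the job is handed in when it is done.

```bash
mkdir -p pics; python3 - <<'E'
from rig import sense, vision, job
import cv2,numpy as np
s=sense();print(s)
for n in ["scene","top","wrist"]:
    c=vision.calibration(n);print(n,c)
    im=vision.capture(n);cv2.imwrite(f"pics/{n}0.png",cv2.resize(im[:,:,::-1],(800,600),interpolation=cv2.INTER_CUBIC))
    np.save(f"pics/{n}0.npy",im)
E
```

```text
{'time_s': 0.0, 'joints': array([ 1.09163700e+00,  3.13438238e-01,  1.49845299e+00, -1.28776239e-05,
        1.33099010e+00, -2.23413080e-01]), 'dq': array([ 7.93850306e-04, -5.37115416e-05, -9.14516550e-04,  1.41334403e-03,
        2.28847712e-03, -1.31203154e-03]), 'tau': array([-4.58214636e-04, -4.12270832e+01, -2.59736878e+01, -2.35319721e-04,
        4.19833028e-03, -1.02887725e-07]), 'eef_pos': array([132.70582596, 507.68058806, 230.73510563]), 'ee_rot': array([ 0.55926787, -0.43235164,  0.56009086,  0.43196035]), 'force': array([-0.12189896, -0.31721036,  1.45181103]), 'wrist_torque': array([-0.07204304,  0.06550983, -0.00767865]), 'grip_width': 0.994459144256396}
scene {'K': array([[379.48417939,   0.        , 258.31950991],
       [  0.        , 379.48417939, 191.43973348],
       [  0.        ,   0.        ,   1.        ]]), 'extrinsics': array([[-6.48842938e-01, -6.14938000e-01,  4.48167488e-01,
         1.06532772e+03],
       [ 7.60727593e-01, -5.37552318e-01,  3.63773329e-01,
         3.69846029e+02],
       [ 1.72154289e-02,  5.76965130e-01,  8.16587330e-01,
         1
[... 446 characters left out ...]
+01],
       [-8.04727010e-03,  6.55640267e-02,  9.97815915e-01,
         1.34204660e+03],
       [ 0.00000000e+00,  0.00000000e+00,  0.00000000e+00,
         1.00000000e+00]])}
wrist {'K': array([[271.81743517,   0.        , 253.86218793],
       [  0.        , 271.81743517, 190.82756718],
       [  0.        ,   0.        ,   1.        ]]), 'extrinsics': array([[ 2.52574749e-01, -9.32369982e-01, -2.58635291e-01,
         6.74146401e+01],
       [ 9.67575380e-01,  2.42839586e-01,  6.94753158e-02,
         5.23979012e+02],
       [-1.96981197e-03, -2.67796850e-01,  9.63473387e-01,
         3.74074507e+02],
       [ 0.00000000e+00,  0.00000000e+00,  0.00000000e+00,
         1.00000000e+00]])}
```

View pics/scene0.png

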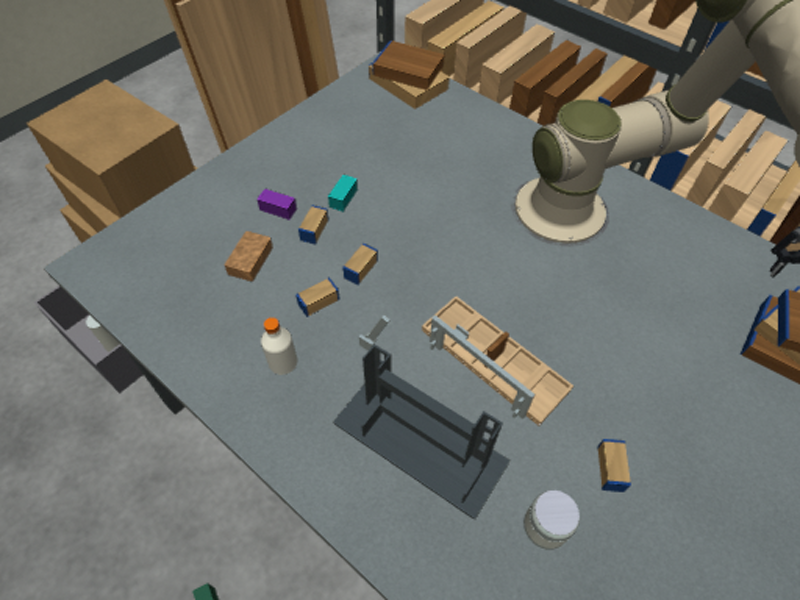

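View pics/top0.png

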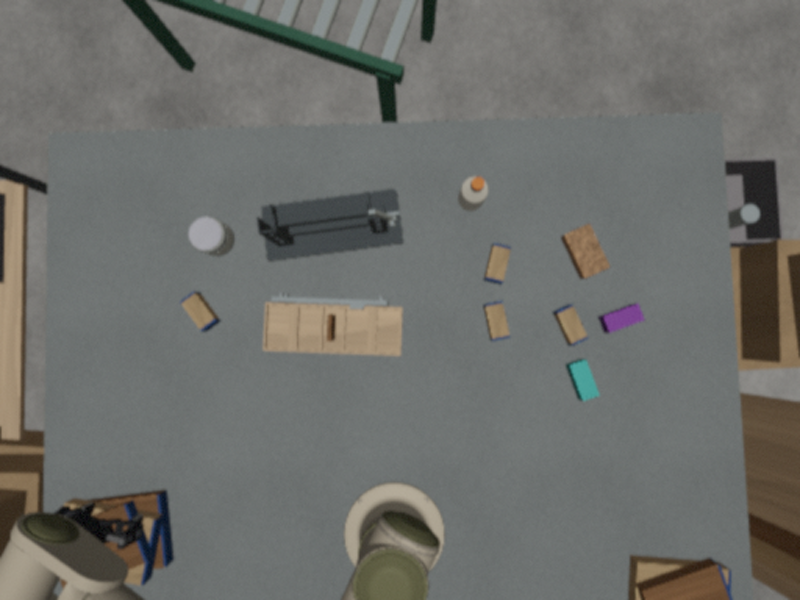

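View pics/wrist0.png

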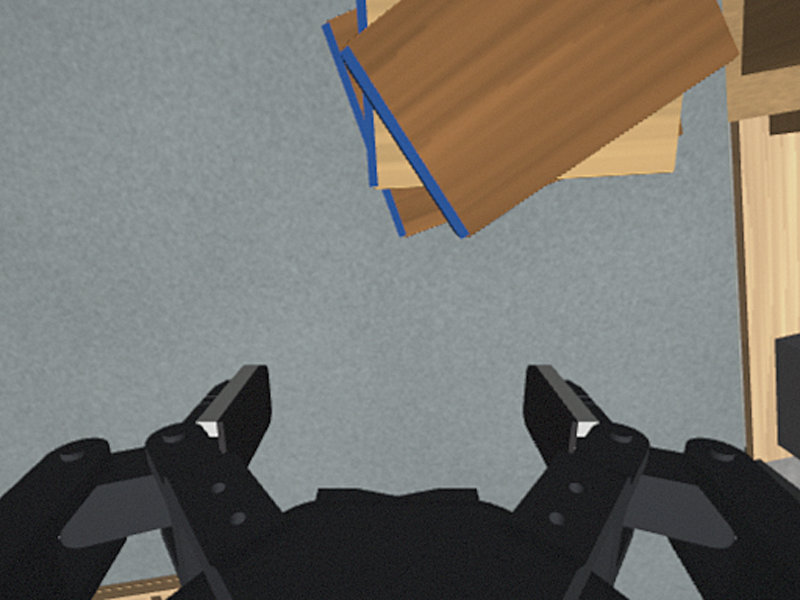

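```bash
cat > h.py <<'E'
import numpy as np, cv2
from scipy.spatial.transform import Rotation as R
from rig import sense, vision
def Rq(q): return R.from_quat([q[1],q[2],q[3],q[0]])
def ray(cal,u,v):
    K=cal["K"];E=cal["extrinsics"]
    d=np.array([(u-K[0,2])/K[0,0],-(v-K[1,2])/K[1,1],-1.0])
    d=E[:3,:3]@d; return E[:3,3],d/np.linalg.norm(d)
def plane(cal,u,v,z):
    o,d=ray(cal,u,v); return o+d*(z-o[2])/d[2]
def tri(rs):
    A=np.zeros((3,3));b=np.zeros(3)
    for o,d in rs:
        P=np.eye(3)-np.outer(d,d);A+=P;b+=P@o
    x=np.linalg.solve(A,b)
    res=[np.linalg.norm((np.eye(3)-np.outer(d,d))@(x-o)) for o,d in rs]
    return x,res
def proj(cal,p):
    E=cal["extrinsics"];c=E[:3,:3].T@(np.asarray(p,float)-E[:3,3]);K=cal["K"]
    return np.array([K[0,0]*c[0]/-c[2]+K[0,2],K[1,1]*-c[1]/-c[2]+K[1,2]])
def crop(im,u0,u1,v0,v1,s,name,grid=10):
    c=cv2.resize(np.ascontiguousarray(im[v0:v1,u0:u1,::-1]),None,fx=s,fy=s,interpolation=cv2.INTER_CUBIC)
    for u in range((u0//grid+1)*grid,u1,grid):
        x=int((u-u0+.5)*s); cv2.line(c,(x,0),(x,6),(0,255,255),1); cv2.putText(c,str(u),(x-10,16),0,.35,(0,255,255),1)
    for v in range((v0//grid+1)*grid,v1,grid):
        y=int((v-v0+.5)*s); cv2.line(c,(0,y),(6,y),(0,255,255),1); cv2.putText(c,str(v),(8,y+4),0,.35,(0,255,255),1)
    cv2.imwrite(name,c)
# target TCP rot for tool down with jaw axis direction (world angle a)
def down(a):
    x=np.array([0,0,-1.]);z=np.array([np.cos(a),np.sin(a),0]);y=np.cross(z,x)
    return R.from_matrix(np.column_stack([x,y,z]))
def delta(p,Rt,s=None):
    """turn rotvec & shift (cm) in tool axes"""
    s=s or sense(); R0=Rq(s["ee_rot"])
    sh=R0.inv().apply(np.asarray(p,float)-s["eef_pos"])/10
    tv=(R0.inv()*Rt).as_rotvec() if Rt is not None else np.zeros(3)
    print("turn",tv.round(3),"shift cm",sh.round(2))
E
python3 - <<'E'
from h import *
t=np.load("pics/top0.npy");s=np.load("pics/scene0.npy")
crop(t,155,275,115,235,5,"pics/t_c1.png")
crop(s,205,375,180,335,4.5,"pics/s_c1.png")
crop(t,290,420,140,265,6,"pics/t_c2.png")
crop(s,140,270,105,215,6,"pics/s_c2.png")
E
```

```text
(no output)
```

View pics/t_c1.png

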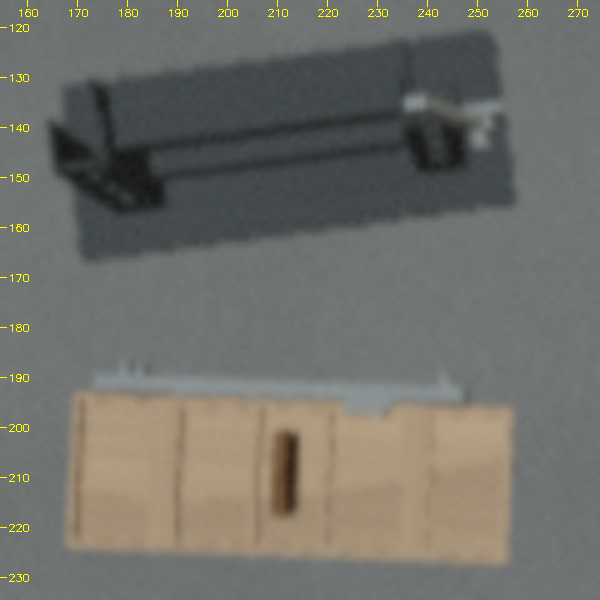

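View pics/s_c1.png

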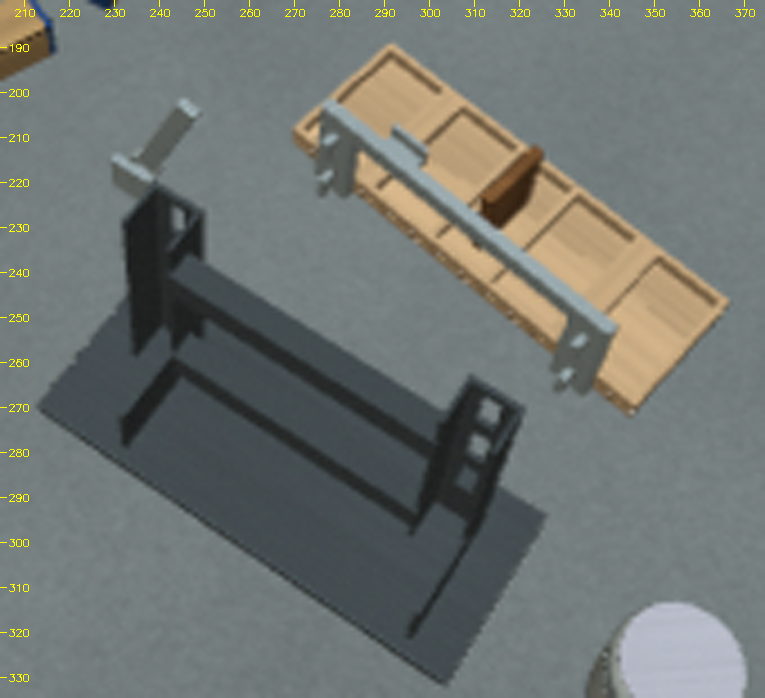

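View pics/t_c2.png

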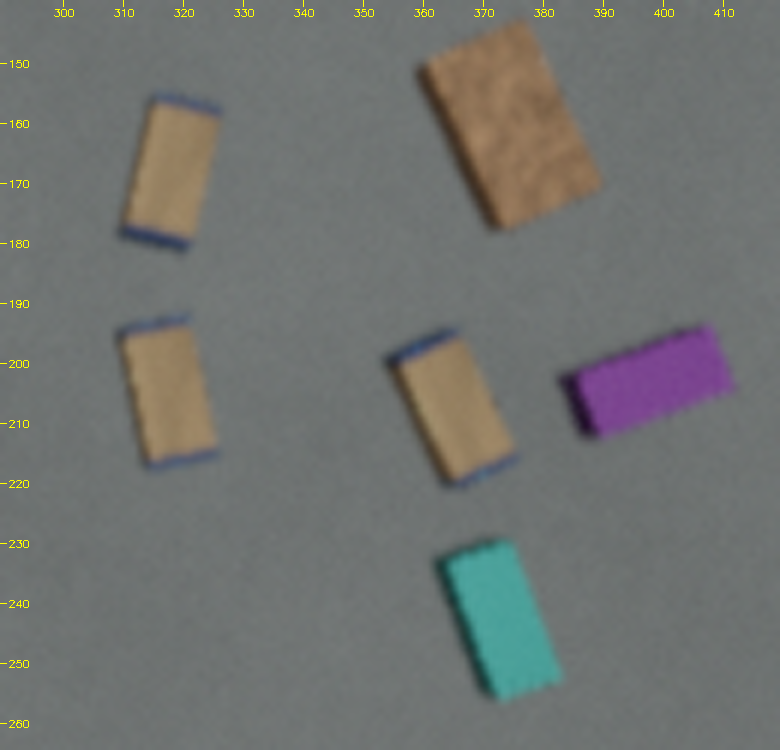

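View pics/s_c2.png

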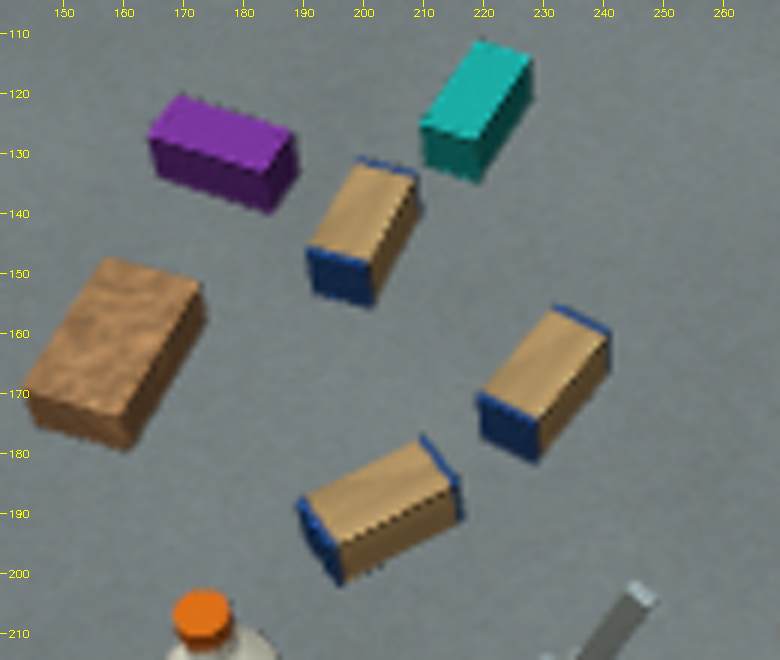

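```bash
python3 - <<'E'
from h import *
T=vision.calibration("top");S=vision.calibration("scene")
def tt(n,a,b): 
    x,r=tri([ray(T,*a),ray(S,*b)]);print(n,x.round(1),np.round(r,1))
tt("fin front top",(211,217.5),(324.5,212.5))
tt("fin back top",(211.5,200.8),(312.5,224))
tt("rail right end",(246.5,191.5),(278,203.5))
tt("rail left end",(173,189),(341,253))
tt("latch hinge end",(238,135),(232,217))
tt("latch tip",(253,136),(246,203))
tt("latch tip b",(237,135),(246,203))
print("tray corners z8:",[plane(T,*p,20).round(0)[:2] for p in [(168,224),(256,227.5),(257,196),(170,193)]])
print("base",[plane(T,*p,5).round(0)[:2] for p in [(171,166.5),(257,155),(254,122),(168,132)]])
# blanks top z=40
for n,ps in dict(A=[(315,155),(326,158),(320.5,181),(309.5,178)],B=[(309.5,194.5),(321,192.5),(325.5,215),(314.5,217.5)],C=[(354.5,199.5),(365.5,194.5),(375.5,215.5),(365,220.5)]).items():
    q=np.array([plane(T,*p,38)[:2] for p in ps]);d=(q[0]+q[1]-q[2]-q[3]);print(n,q.mean(0).round(1),np.degrees(np.arctan2(d[1],d[0])).round(1))
q=plane(T,200*.64,312*.64,38);print("D",q)
print(plane(T,474*.64,190*.64,75),plane(T,207*.64,234*.64,80),plane(T,585*.64,250*.64,40))
E
```

```text
fin front top [438.2 127.5  77.1] [2.8 2.8]
fin back top [495.5 123.9  75.5] [1.8 1.8]
rail right end [521.5   4.1 100.8] [3.6 3.6]
rail left end [537.6 248.2 106.5] [2.3 2.3]
latch hinge end [697.8   5.1 236.4] [15.2 15.2]
latch tip [669.3 -14.3 258. ] [17.4 17.4]
latch tip b [676.9  16.3 292. ] [0.3 0.3]
tray corners z8: [array([420., 286.]), array([399., -26.]), array([510., -33.]), array([530., 278.])]
base [array([627., 277.]), array([660., -37.]), array([782., -29.]), array([754., 286.])]
A [ 602.5 -250.2] -15.6
B [ 472.6 -244.6] 9.6
C [ 458.7 -410.3] 23.5
D [509.88819938 421.84276737  38.        ]
[ 761.0819314  -200.98714561   75.        ] [679.64304066 390.34661698  80.        ] [ 624.62717514 -450.27530754   40.        ]
```

```bash
python3 - <<'E'
from h import *
s=sense();R0=Rq(s["ee_rot"]);print(R0.as_matrix().round(2))
c=vision.calibration("wrist")["extrinsics"];print(R0.inv().apply(c[:3,3]-s["eef_pos"]).round(1));print((R0.as_matrix().T@c[:3,:3]).round(3))
for a in(83,-90-4,):
  delta([460,126,340],down(np.radians(a)))
E
```

```text
[[-0.   -0.97  0.25]
 [-0.    0.25  0.97]
 [-1.    0.   -0.  ]]
[-143.3   67.4   -1. ]
[[ 0.001  0.268 -0.963]
 [ 0.001  0.963  0.268]
 [ 1.    -0.001  0.001]]
turn [-0.134 -0.001 -0.   ] shift cm [-10.89 -41.32 -28.66]
turn [ 2.956e+00 -0.000e+00  1.000e-03] shift cm [-10.89 -41.32 -28.66]
```

```bash
python3 -m pendant '[[0.18,0,0,-3,-4,-3,1],[0.36,0,0,-6,-9,-6,1],[0.54,0,0,-9,-14,-10,1],[0.72,0,0,-11,-19,-13,1],[0.9,0,0,-11,-24,-17,1]]'; python3 - <<'E'
from h import *
delta([460,126,340],down(np.radians(-94)))
E
```

```text
time_s: 0.78
eef_pos: [316.4, 290.3, 342.0]
ee_rot: [0.693, -0.144, 0.691, 0.144]
force: [1.4, -0.0, -0.9]
grip_width: 0.994
turn [ 2.05e+00  1.00e-03 -3.00e-03] shift cm [  0.21 -20.79   6.63]
```

```bash
python3 -m pendant '[[0.18,0,0,0,-4,1.3,1],[0.36,0,0,0,-8,2.6,1],[0.54,0,0,0,-12,4,1],[0.72,0,0,0,-16,5.3,1],[0.9,0,0,0.2,-20.8,6.6,1]]'; python3 -m pendant '[[0.18,0,0,0,0,0,1],[0.36,0,0,0,0,0,1],[0.54,0,0,0,0,0,1],[0.72,0,0,0,0,0,1],[0.9,0,0,0,0,0,1]]';python3 - <<'E'
from h import *
delta([460,126,340],down(np.radians(-94)))
E
```

```text
time_s: 1.4
eef_pos: [460.2, 126.8, 338.7]
ee_rot: [0.686, 0.172, 0.686, -0.172]
force: [1.0, 0.5, 1.2]
grip_width: 1.002
time_s: 2.02
eef_pos: [459.4, 127.9, 338.5]
ee_rot: [0.543, 0.453, 0.543, -0.453]
force: [-0.3, -0.4, -1.0]
grip_width: 1.002
turn [0.25  0.    0.001] shift cm [-0.15  0.03  0.2 ]
```

```bash
python3 -m pendant '[[0.13,0,0,0,0,0,1],[0.25,0,0,0,0,0,1],[0.25,0,0,0,0,0,1],[0.25,0,0,0,0,0,1],[0.25,0,0,0,0,0,1]]';cat > shot.py <<'E'
import sys
from h import *
import pickle
n=sys.argv[1];cal=vision.calibration("wrist");s=sense();im=vision.capture("wrist")
pickle.dump((cal,im,s),open(f"pics/{n}.pkl","wb"))
cv2.imwrite(f"pics/{n}.png",cv2.resize(im[:,:,::-1],(800,600),interpolation=cv2.INTER_CUBIC))
print(s["eef_pos"].round(1),s["force"].round(1),s["grip_width"],s["time_s"])
E
python3 shot.py w1
```

```text
time_s: 2.65
eef_pos: [459.4, 127.9, 338.7]
ee_rot: [-0.484, -0.515, -0.484, 0.516]
force: [1.1, -0.2, 0.5]
grip_width: 1.0
[459.4 127.9 338.7] [ 1.1 -0.2  0.5] 0.9999178219681627 2.65
```

View pics/w1.png

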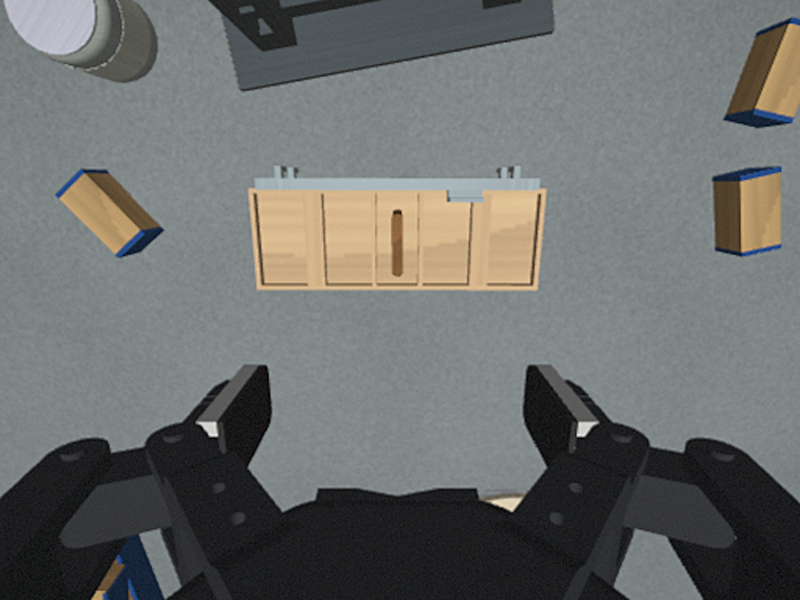

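```bash
python3 -m pendant '[[0,0,0,0,4,0,1],[0,0,0,0,9,0,1],[0,0,0,0,13,0,1],[0,0,0,0,13,0,1],[0,0,0,0,13,0,1]]'; python3 shot.py w2; python3 -c "
from h import *;import pickle
c,im,s=pickle.load(open('pics/w1.pkl','rb'))
crop(im,155,355,95,195,4,'pics/w1c.png')"
```

```text
time_s: 3.32
eef_pos: [588.7, 119.6, 338.8]
ee_rot: [-0.484, -0.516, -0.484, 0.516]
force: [-1.0, 0.2, 0.2]
grip_width: 1.001
[588.7 119.6 338.8] [-1.   0.2  0.2] 1.0007724630834776 3.325
```

View pics/w2.png

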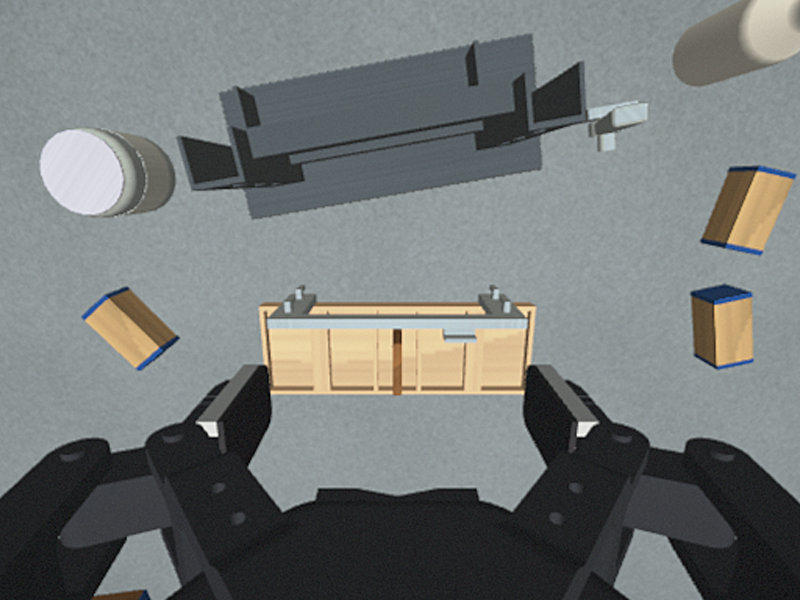

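View pics/w1c.png

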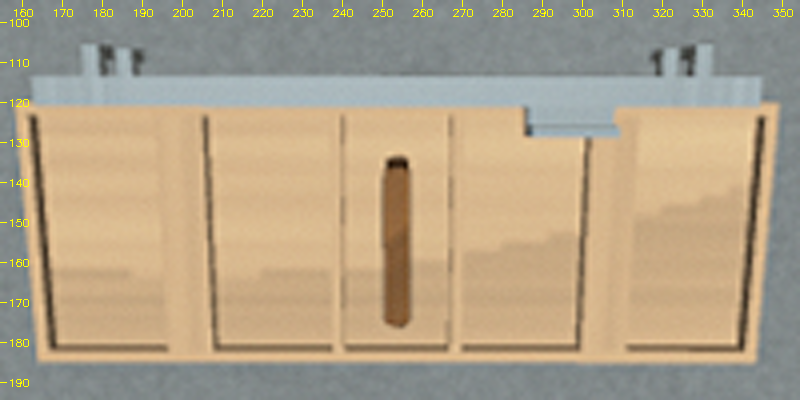

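```bash
python3 -c "
from h import *;import pickle
c,im,s=pickle.load(open('pics/w2.pkl','rb'))
crop(im,160,350,180,255,4,'pics/w2c.png')
crop(im,110,270,50,145,5,'pics/w2d.png')
crop(im,270,430,15,115,5,'pics/w2e.png')"
```

```text
(no output)
```

View pics/w2c.png

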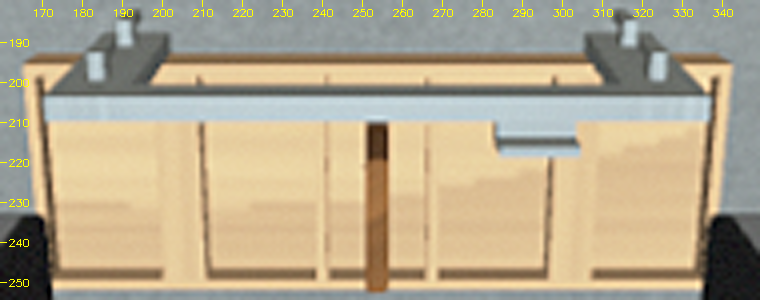

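View pics/w2d.png

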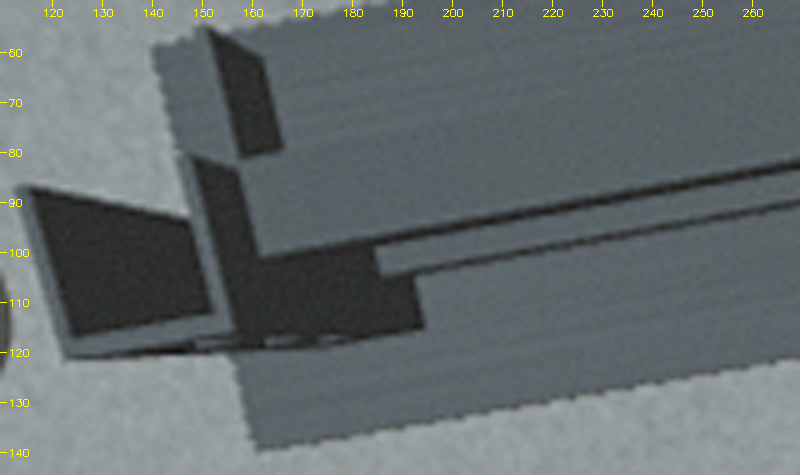

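View pics/w2e.png

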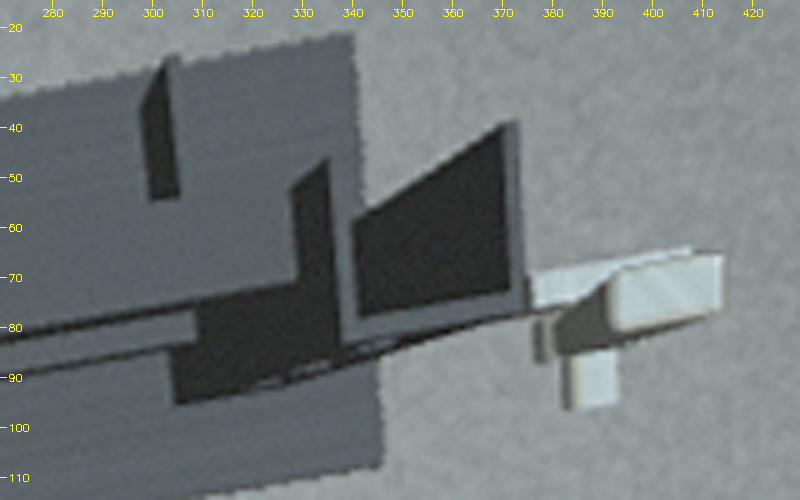

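```bash
python3 -m pendant '[[0,0,0,0,-3,0,1],[0,0,0,0,-6,0,1],[0,0,0,0,-8,0,1],[0,0,0,0,-8,0,1],[0,0,0,0,-8,0,1]]'; python3 shot.py w3; python3 -c "
from h import *;import pickle
c,im,s=pickle.load(open('pics/w3.pkl','rb'))
crop(im,110,270,0,105,5,'pics/w3d.png')
crop(im,270,430,0,105,5,'pics/w3e.png')"
```

```text
time_s: 4.0
eef_pos: [509.5, 124.7, 339.2]
ee_rot: [0.484, 0.516, 0.483, -0.516]
force: [0.2, -0.4, -0.1]
grip_width: 1.001
[509.5 124.7 339.2] [ 0.2 -0.4 -0.1] 1.0007313940217604 4.0
```

View pics/w3d.png

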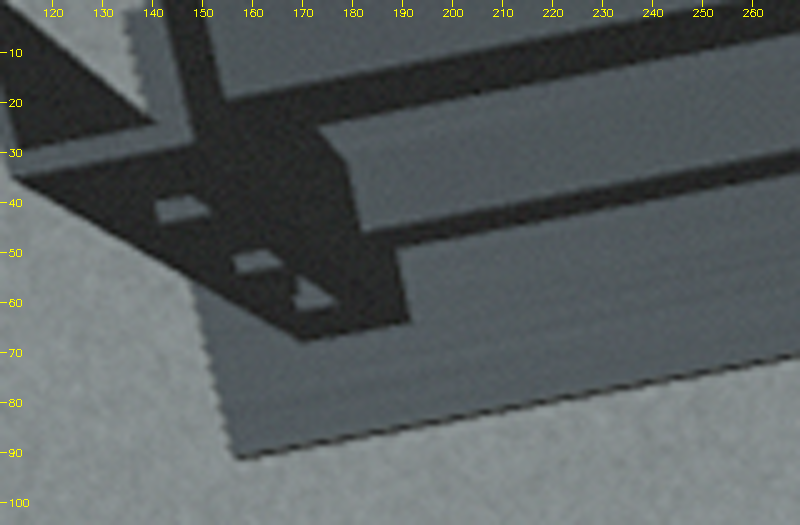

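View pics/w3e.png

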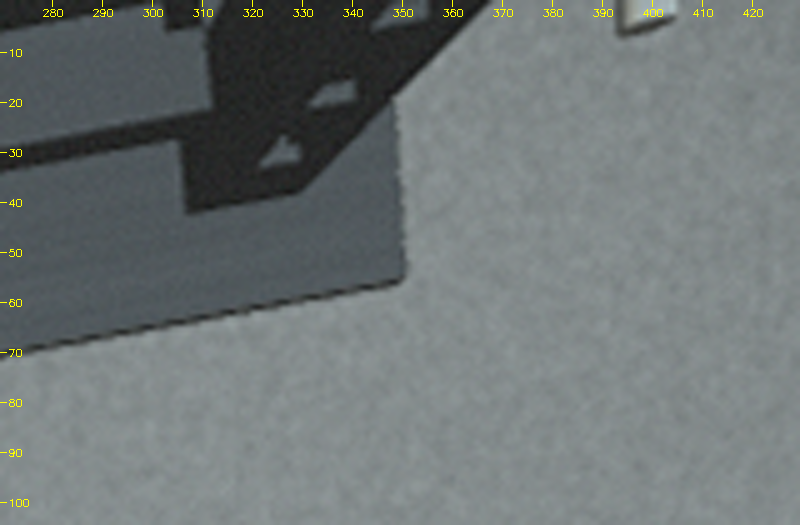

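```bash
cat > fit.py <<'E'
from h import *;import pickle
from scipy.optimize import least_squares
c1,_,_=pickle.load(open('pics/w1.pkl','rb'));c2,_,_=pickle.load(open('pics/w2.pkl','rb'));c3,_,_=pickle.load(open('pics/w3.pkl','rb'))
def fit(obs,x0,n):
    def f(p):
        r=R.from_euler('z',p[3]);out=[]
        for cal,uv,m in obs:
            m=np.array(m(p[4:]) if callable(m) else m,float)
            out.append(proj(cal,r.apply(m)+p[:3])-uv)
        return np.concatenate(out)
    s=least_squares(f,x0);print(n,s.x.round(3),"deg",np.degrees(s.x[3]).round(2));print(s.fun.reshape(-1,2).round(1).tolist());return s.x
if __name__=="__main__":
    tray=[]
    for cal,ps in[(c1,dict(fl=(164,186),fr=(344,186),rl=(162,121),rr=(345.5,121),Rl=(162,113.5),Rr=(345.5,113.5),f1=(253.5,176.5))),
                  (c2,dict(rl=(171,209.5),rr=(336.5,209.5),Rl=(171,203),Rr=(336.5,203)))]:
        M=dict(fl=(-58,157,-40),fr=(-58,-157,-40),f1=(-30,0,18),rl=lambda q:(52,q[0],35),rr=lambda q:(52,-q[0],35),Rl=lambda q:(62,q[0],35),Rr=lambda q:(62,-q[0],35))
        tray+=[(cal,np.array(v,float),M[k]) for k,v in ps.items()]
    fit(tray,[467,126,60,-.07,130],"tray")
    st=[]
    for cal,ps in[(c2,dict(A=(122.5,121),B=(156.5,116.5),C=(338.5,83.5),D=(374.5,77.5),bl=(161,140),br=(346,107))),(c3,dict(A=(112,35),B=(148,27.5),a=(170.5,67.5),b=(191.5,64),c=(307.5,42),d=(330,38),bl=(156.5,91),br=(350.5,56)))]:
        M=dict(A=(62,128,46),B=(62,92,46),C=(62,-92,46),D=(62,-128,46),a=lambda q:(62,128,q[0]),b=lambda q:(62,92,q[0]),c=lambda q:(62,-92,q[0]),d=lambda q:(62,-128,q[0]),bl=lambda q:(q[1],q[2],q[0]),br=lambda q:(q[1],-q[2],q[0]))
        st+=[(cal,np.array(v,float),M[k]) for k,v in ps.items()]
    fit(st,[610,125,150,.1,-145,20,155],"stand")
E
python3 fit.py
```

```text
tray [ 4.67838e+02  1.26049e+02  6.10340e+01 -6.30000e-02  1.24947e+02] deg -3.59
[[0.0, -1.0], [-0.5, -1.0], [0.9, -0.0], [-0.9, -0.0], [0.3, -0.1], [-0.2, -0.1], [0.3, 0.1], [-0.3, 0.5], [0.4, 0.3], [-0.9, 0.6], [0.9, 0.5]]
stand [ 6.10293e+02  1.14483e+02  1.50156e+02  1.03000e-01 -1.37691e+02
  3.22200e+01  1.57601e+02] deg 5.91
[[-0.1, 0.6], [0.2, -0.9], [-0.3, -0.1], [0.5, -0.6], [-0.1, -0.1], [0.1, 0.9], [-0.3, -0.0], [0.7, 0.4], [-0.8, 0.4], [0.2, -0.2], [-0.6, 0.5], [0.0, 0.2], [0.0, -0.3], [-0.0, -0.5]]
```

```bash
python3 - <<'E'
from h import *
delta([467.8,126,42],down(np.radians(-93.6)))
E
```

```text
turn [-0.001  0.    -0.   ] shift cm [29.68 -4.2   0.13]
```

```bash
python3 -m pendant '[[0,0,0,2,-3,0.1,1],[0,0,0,6,-4.2,0.1,1],[0,0,0,11,-4.2,0.1,1],[0,0,0,16,-4.2,0.1,1],[0,0,0,20,-4.2,0.1,1]]'; python3 shot.py w4
```

```text
time_s: 4.68
eef_pos: [467.3, 126.2, 136.7]
ee_rot: [-0.483, -0.516, -0.484, 0.516]
force: [0.0, -0.6, 0.0]
grip_width: 1.002
[467.3 126.2 136.7] [ 0.  -0.6  0. ] 1.0024070336647364 4.675
```

View pics/w4.png

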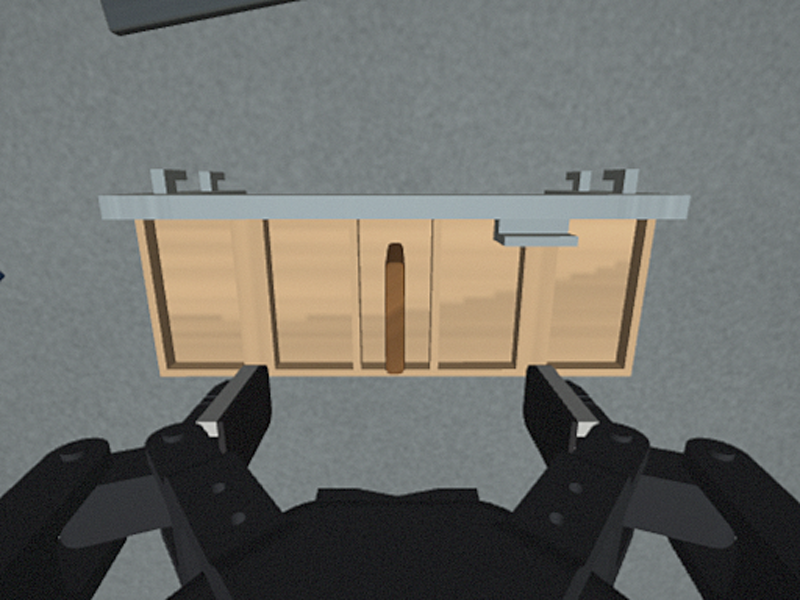

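```bash
python3 -m pendant '[[0,0,0,4,0,0,1],[0,0,0,8,0,0,1],[0,0,0,9.5,0.05,0,1],[0,0,0,9.5,0.05,0,0.5],[0,0,0,9.5,0.05,0,0]]' 70;  python3 -m pendant '[[0,0,0,0,0,0,0],[0,0,0,0,0,0,0],[0,0,0,0,0,0,0],[0,0,0,0,0,0,0],[0,0,0,0,0,0,0]]' 70; python3 shot.py w5
```

```text
time_s: 5.35
eef_pos: [468.9, 126.4, 45.2]
ee_rot: [0.484, 0.516, 0.483, -0.515]
force: [-0.2, 1.0, 0.1]
grip_width: 0.605
time_s: 5.98
eef_pos: [468.3, 126.4, 44.5]
ee_rot: [0.484, 0.516, 0.483, -0.515]
force: [-0.8, 0.5, 6.4]
grip_width: 0.107
[468.3 126.4  44.5] [-0.8  0.5  6.4] 0.10712421867875367 5.975
```

View pics/w5.png

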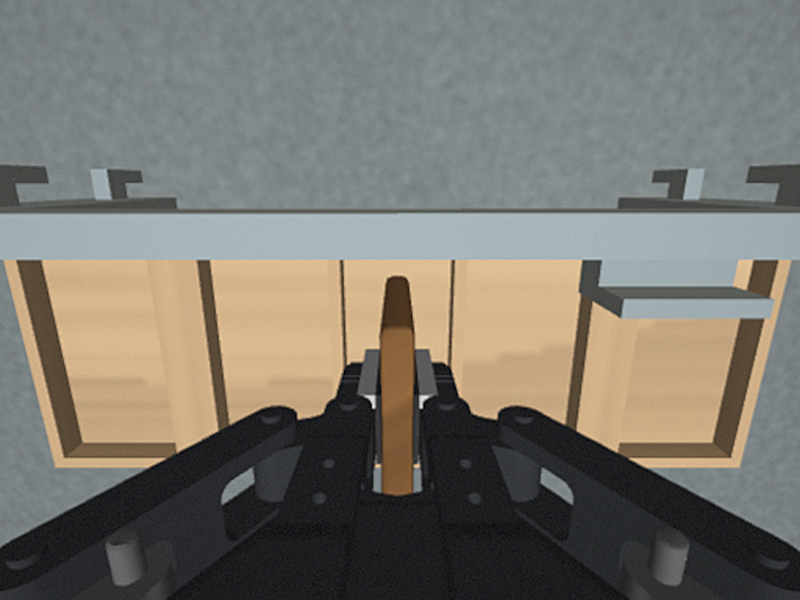

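```bash
python3 -m pendant '[[0,0,0,-3,0,0,0],[0,0,0,-6,0,0,0],[0,0,0,-9,0,0,0],[0,0,0,-10.9,0,0,0],[0,0,0,-10.9,0,0,0]]'; python3 - <<'E'
from h import *
s=sense();print(s["wrist_torque"],s["force"])
r=R.from_euler('z',.103)
delta(r.apply([-40,0,0])+[610.5,114.5,152.7],down(np.radians(-84.1)))
E
python3 shot.py w6
```

```text
time_s: 6.65
eef_pos: [467.9, 126.4, 153.1]
ee_rot: [0.484, 0.516, 0.483, -0.516]
force: [-0.7, 1.0, -6.6]
grip_width: 0.106
[0.00917232 0.01239832 0.00296082] [-0.68906953  0.95564499 -6.60047427]
turn [-0.167  0.    -0.001] shift cm [ 0.05 10.36  0.93]
[467.9 126.4 153.1] [-0.7  1.  -6.6] 0.10603301665171042 6.65
```

View pics/w6.png

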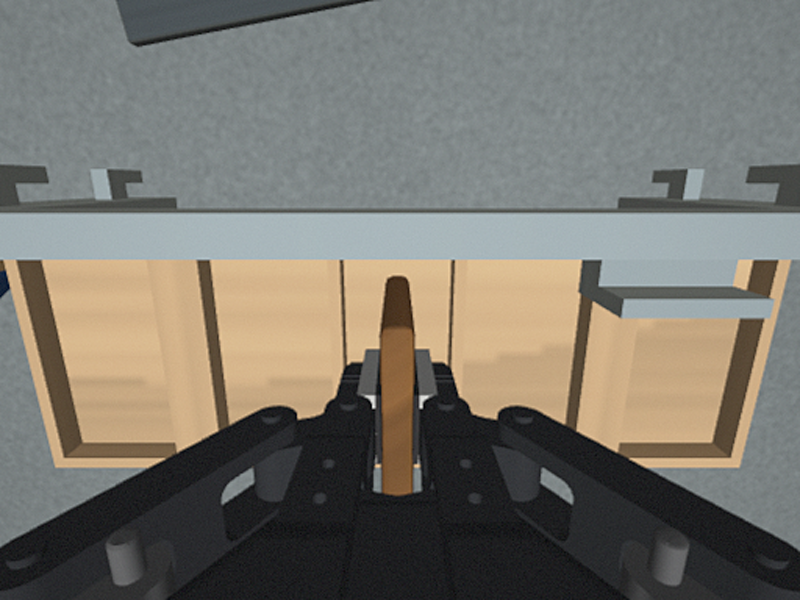

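```bash
python3 -m pendant '[[-0.04,0,0,0,2,0.2,0],[-0.08,0,0,0,5,0.4,0],[-0.125,0,0,0,8,0.7,0],[-0.167,0,0,0,10.4,0.9,0],[-0.167,0,0,0,10.4,0.9,0]]'; python3 - <<'E'
from h import *
r=R.from_euler('z',.103)
delta(r.apply([-40,0,0])+[610.5,114.5,152.7],down(np.radians(-84.1)))
E
python3 shot.py w7
```

```text
time_s: 7.32
eef_pos: [571.2, 110.3, 150.5]
ee_rot: [0.524, 0.473, 0.526, -0.475]
force: [-0.1, -0.5, -7.3]
grip_width: 0.103
turn [-0.001 -0.     0.003] shift cm [-0.22 -0.05 -0.02]
[571.2 110.3 150.5] [-0.1 -0.5 -7.3] 0.10331886927535286 7.325
```

View pics/w7.png

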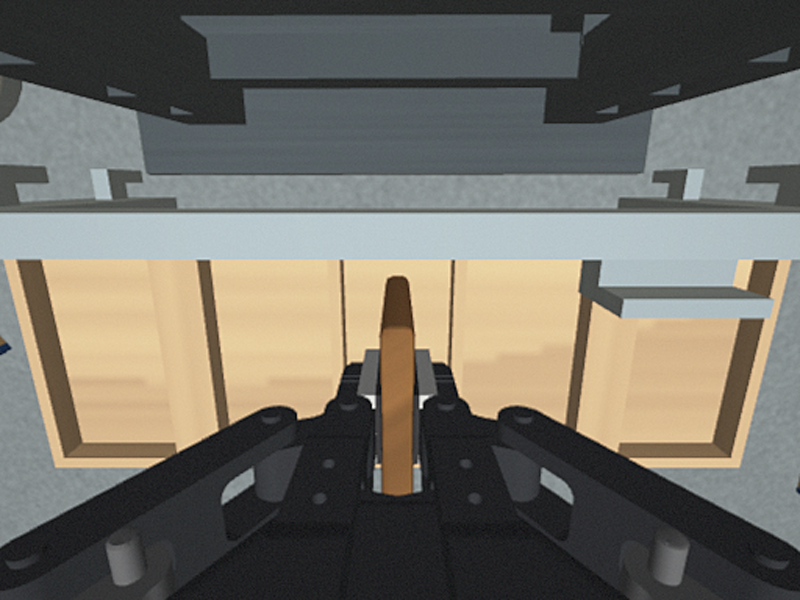

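```bash
python3 -m pendant '[[0,0,0,-0.2,0.8,-0.05,0],[0,0,0,-0.2,1.6,-0.05,0],[0,0,0,-0.2,2.4,-0.05,0],[0,0,0,-0.2,3.0,-0.05,0],[0,0,0,-0.2,3.4,-0.05,0]]'; python3 shot.py w8
```

```text
time_s: 8.0
eef_pos: [605.2, 114.7, 154.6]
ee_rot: [0.525, 0.474, 0.525, -0.474]
force: [-0.9, 0.7, -5.1]
grip_width: 0.107
[605.2 114.7 154.6] [-0.9  0.7 -5.1] 0.10671686069107165 8.0
```

View pics/w8.png

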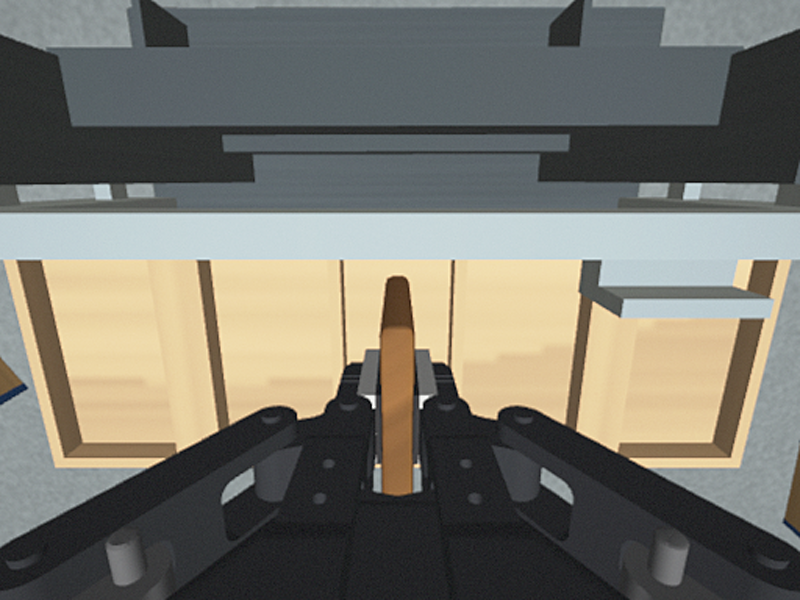

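```bash
python3 -m pendant '[[0,0,0,0.15,0.15,0,0],[0,0,0,0.2,0.3,0,0],[0,0,0,0.2,0.45,0,0],[0,0,0,0.2,0.55,0,0],[0,0,0,0.2,0.55,0,0]]'; python3 shot.py w9
```

```text
time_s: 8.68
eef_pos: [610.4, 115.3, 152.8]
ee_rot: [0.525, 0.474, 0.525, -0.474]
force: [0.2, -0.2, -6.7]
grip_width: 0.109
[610.4 115.3 152.8] [ 0.2 -0.2 -6.7] 0.10912432246776198 8.675
```

View pics/w9.png

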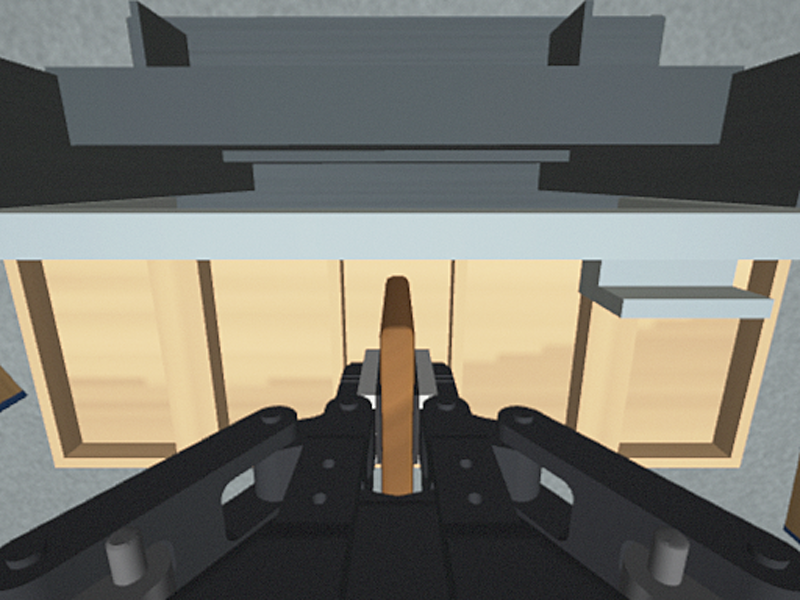

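```bash
python3 -m pendant '[[0,0,0,0,0.08,0,0],[0,0,0,0,0.16,0,0],[0,0,0,0,0.24,0,0],[0,0,0,0,0.3,0,0],[0,0,0,0,0.3,0,0]]'; python3 -c "
from h import *;s=sense();print(s['wrist_torque'],s['force'])"
```

```text
time_s: 9.35
eef_pos: [610.9, 115.3, 152.7]
ee_rot: [0.524, 0.472, 0.527, -0.475]
force: [-18.4, -3.5, 1.2]
grip_width: 0.109
[-0.44698871  2.06860885  0.06721868] [-18.36494439  -3.47443805   1.17797117]
```

```bash
python3 -m pendant '[[0,0,0,0,-0.25,0,0],[0,0,0,0.3,-0.25,0,0],[0,0,0,0.7,-0.25,0,0],[0,0,0,1.1,-0.25,0,0],[0,0,0,1.3,-0.25,0,0]]'; python3 shot.py w10
```

```text
time_s: 9.98
eef_pos: [610.8, 115.3, 139.3]
ee_rot: [0.525, 0.474, 0.525, -0.474]
force: [-0.6, -0.2, -5.4]
grip_width: 0.107
[610.8 115.3 139.3] [-0.6 -0.2 -5.4] 0.10688212062399942 9.975
```

View pics/w10.png

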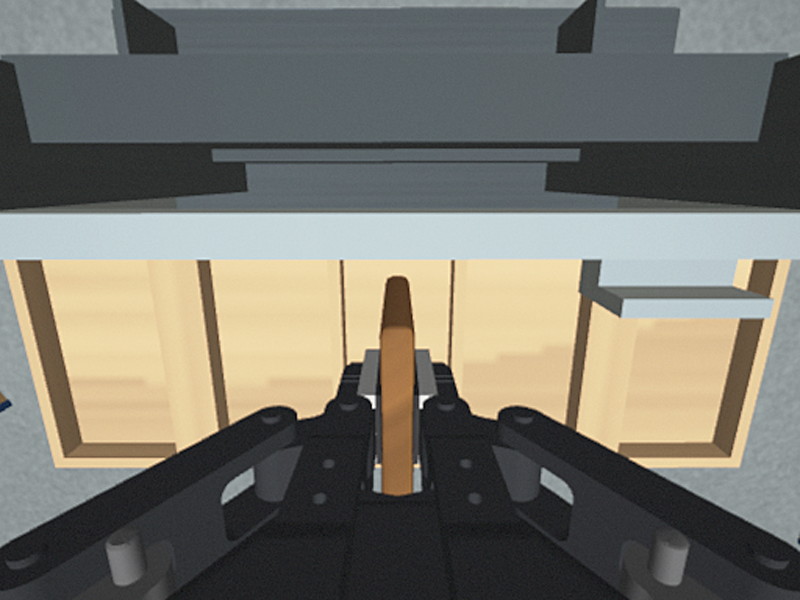

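```bash
python3 -m pendant '[[0,0,0,0.15,0,0,0],[0,0,0,0.3,0,0,0],[0,0,0,0.45,0,0,0],[0,0,0,0.55,0,0,0],[0,0,0,0.55,0,0,0]]'
```

```text
time_s: 10.65
eef_pos: [610.9, 115.3, 134.6]
ee_rot: [0.525, 0.474, 0.525, -0.474]
force: [-1.1, 0.2, -3.6]
grip_width: 0.102
```

```bash
python3 -m pendant '[[0,0,0,0.1,0,0,0],[0,0,0,0.2,0,0,0],[0,0,0,0.3,0,0,0],[0,0,0,0.4,0,0,0],[0,0,0,0.4,0,0,0]]'
```

```text
time_s: 11.28
eef_pos: [610.8, 115.2, 134.1]
ee_rot: [0.526, 0.474, 0.524, -0.473]
force: [-15.3, -3.0, 21.2]
grip_width: 0.105
```

```bash
python3 -m pendant '[[0,0,0,-0.3,0,0,0],[0,0,0,-0.3,0,0,0.5],[0,0,0,-0.3,0,0,0.7],[0,0,0,-0.3,0,0,0.7],[0,0,0,-0.3,0,0,0.7]]';python3 -m pendant '[[0,0,0,-4,0,0,0.7],[0,0,0,-9,0,0,0.7],[0,0,0,-14,0,0,0.7],[0,0,0,-14,-2,0,0.7],[0,0,0,-14,-4,0,0.7]]'; python3 shot.py w11
```

```text
time_s: 11.9
eef_pos: [610.9, 115.3, 133.2]
ee_rot: [0.525, 0.474, 0.525, -0.474]
force: [-0.3, -0.4, -0.2]
grip_width: 0.7
time_s: 12.52
eef_pos: [570.6, 111.1, 273.5]
ee_rot: [0.525, 0.474, 0.525, -0.473]
force: [0.3, 0.1, -1.1]
grip_width: 0.7
[570.6 111.1 273.5] [ 0.3  0.1 -1.1] 0.6998604080763686 12.525
```

View pics/w11.png

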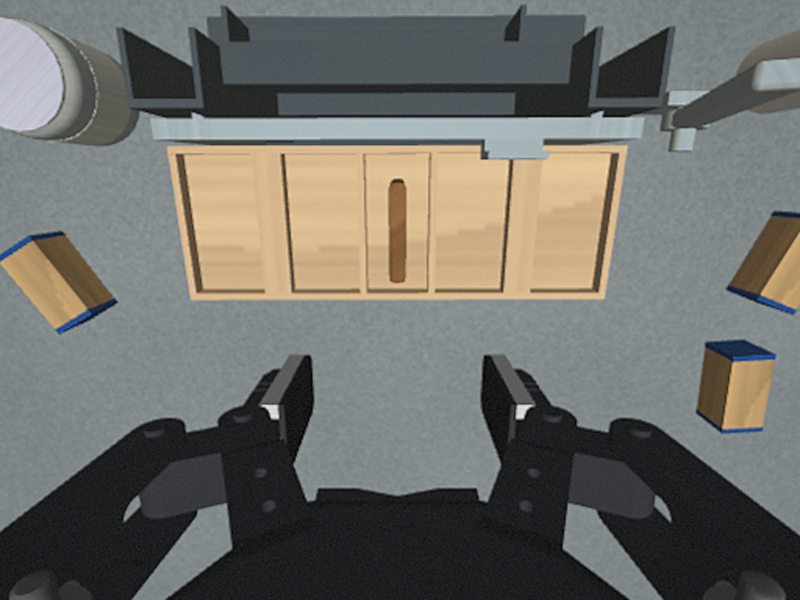

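```bash
python3 - <<'E'
from h import *
r=R.from_euler('z',.103)
delta(r.apply([57,0,0])+[610.5,115,190],down(np.radians(-84.1)))
E
```

```text
turn [0. 0. 0.] shift cm [8.37 9.88 0.05]
```

```bash
python3 -m pendant '[[0,0,0,0,4,0,0.3],[0,0,0,0,8,0,0],[0,0,0,2,9.9,0,0],[0,0,0,5,9.9,0,0],[0,0,0,8,9.9,0,0]]';python3 -m pendant '[[0,0,0,0.1,0,0,0],[0,0,0,0.2,0,0,0],[0,0,0,0.3,0,0,0],[0,0,0,0.4,0,0,0],[0,0,0,0.4,0,0,0]]'
```

```text
time_s: 13.2
eef_pos: [669.9, 121.4, 191.9]
ee_rot: [0.525, 0.474, 0.525, -0.474]
force: [-0.0, -1.0, -0.3]
grip_width: -0.002
time_s: 13.82
eef_pos: [669.6, 121.4, 189.6]
ee_rot: [0.525, 0.474, 0.525, -0.474]
force: [0.3, 0.6, 0.5]
grip_width: -0.002
```

```bash
python3 -m pendant '[[0,0,0,0.2,-0.2,0,0],[0,0,0,0.35,-0.2,0,0],[0,0,0,0.5,-0.2,0,0],[0,0,0,0.6,-0.2,0,0],[0,0,0,0.6,-0.2,0,0]]'
```

```text
time_s: 14.45
eef_pos: [667.6, 121.1, 184.7]
ee_rot: [0.525, 0.474, 0.525, -0.473]
force: [-3.5, -0.3, 7.9]
grip_width: -0.002
```

```bash
python3 -m pendant '[[0,0,0,0.1,0,0,0],[0,0,0,0.2,0,0,0],[0,0,0,0.2,0,0,0],[0,0,0,0.2,0,0,0],[0,0,0,0.2,0,0,0]]'
```

```text
time_s: 15.08
eef_pos: [667.6, 121.2, 184.5]
ee_rot: [0.526, 0.474, 0.524, -0.473]
force: [-7.5, -0.8, 16.5]
grip_width: 0.0
```

```bash
python3 -m pendant '[[0,0,0,-5,0,0,0],[0,0,0,-8,-5,0,0],[0,0,0,-8,-10,0,0],[0,0,0,-8,-14,0,0],[0,0,0,-8,-14,0,0]]';python3 shot.py w12; python3 - <<'E'
from h import *;import pickle
r=R.from_euler('z',.103);P=lambda m:r.apply(m)+[610.5,114.7,150]
c,im,s=pickle.load(open('pics/w12.pkl','rb'))
for n,cal in [("w12",c),("scene",vision.calibration("scene")),("top",vision.calibration("top"))]:
  for a in (1.3,1.5,1.6,1.8): print(n,a,(proj(cal,P([56,-140+100*np.cos(a),45+100*np.sin(a)]))).round(1),end=' ')
  print("hinge",proj(cal,P([56,-140,45])).round(1))
im=vision.capture("scene");np.save("pics/scene1.npy",im);crop(im,205,375,150,300,4.7,"pics/s_c3.png")
c,im,s=pickle.load(open('pics/w12.pkl','rb'));crop(im,350,512,0,120,4.7,"pics/w12c.png")
E
```

```text
time_s: 15.7
eef_pos: [526.5, 106.9, 262.0]
ee_rot: [0.525, 0.474, 0.525, -0.474]
force: [1.1, 0.0, -0.1]
grip_width: 0.001
[526.5 106.9 262. ] [ 1.1  0.  -0.1] 0.0005608926329307114 15.7
w12 1.3 [ 593.3 -110.7] w12 1.5 [ 667.3 -119.2] w12 1.6 [ 699.4 -119.7] w12 1.8 [ 747.1 -113.1] hinge [460.9   3.8]
scene 1.3 [243.3 201.5] scene 1.5 [237.  197.1] scene 1.6 [233.8 195.1] scene 1.8 [227.6 192. ] hinge [236.  216.4]
top 1.3 [240.  134.6] top 1.5 [246.8 133.4] top 1.6 [250.3 133. ] top 1.8 [257.1 132.2] hinge [250.3 139.7]
```

View pics/s_c3.png

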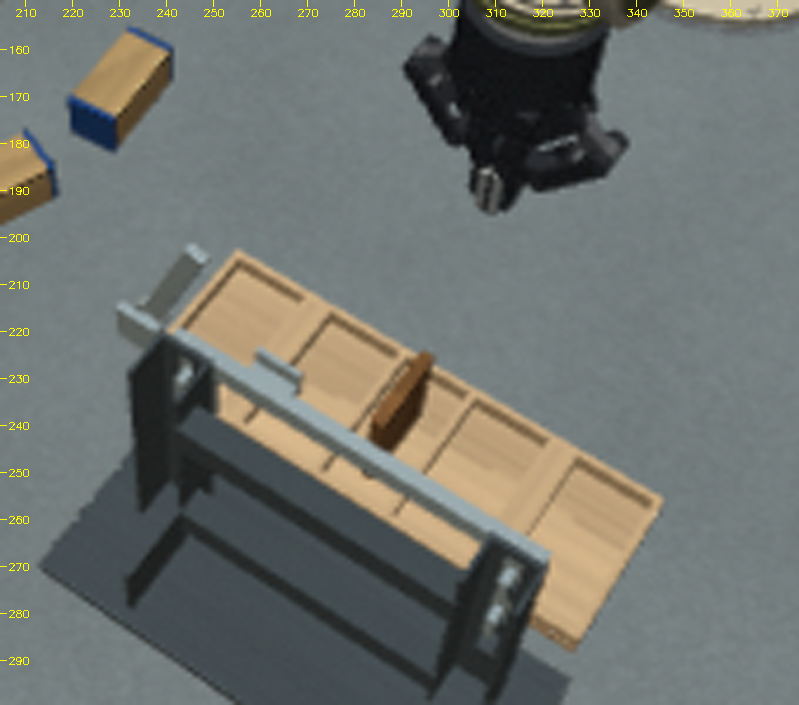

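View pics/w12c.png

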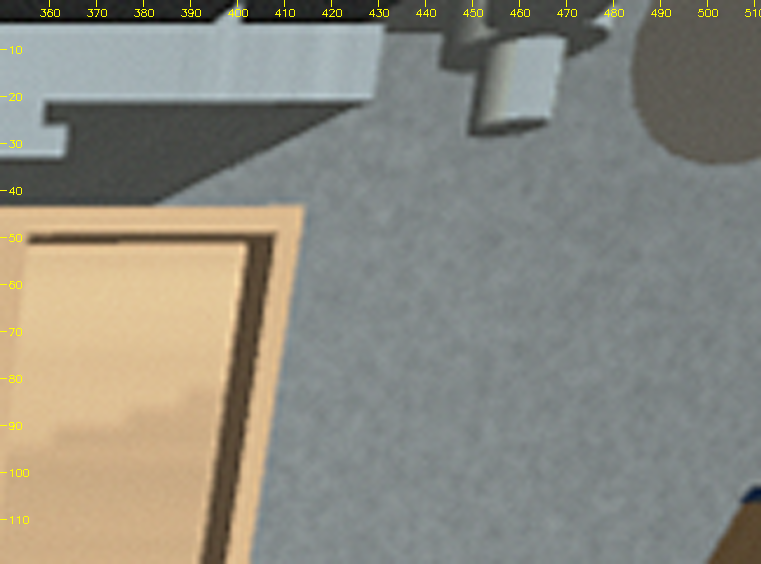

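```bash
python3 - <<'E'
from h import *
r=R.from_euler('z',.103);P=lambda m:r.apply(m)+[610.5,114.7,150]
delta(P([56,-150,200]),down(np.radians(-84.1)))
y0,z0=-150,122
for th in (1.22,1.1,.95,.8,.65,.5,.35,.2,.1,0):
  y=-140+80*np.cos(th)-7*np.sin(th)-14.5; z=45+80*np.sin(th)+7*np.cos(th)
  print(th,"x",round(-(z-z0)/10,2),"z",round(-(y-y0)/10,2))
E
```

```text
turn [-0.     0.    -0.001] shift cm [-8.82 13.84 15.05]
1.22 x -0.05 z -1.64
1.1 x 0.25 z -2.55
0.95 x 0.79 z -3.63
0.8 x 1.47 z -4.62
0.65 x 2.3 z -5.5
0.5 x 3.25 z -6.24
0.35 x 4.3 z -6.82
0.2 x 5.42 z -7.25
0.1 x 6.2 z -7.44
0 x 7.0 z -7.55
```

```bash
python3 -m pendant '[[0,0,0,-5,0,4,0],[0,0,0,-8.8,1,9,0],[0,0,0,-8.8,5,13,0],[0,0,0,-8.8,10,15.1,0],[0,0,0,-8.8,13.8,15.1,0]]';python3 -m pendant '[[0,0,0,2,0,0,0],[0,0,0,4,0,0,0],[0,0,0,4,0,0,0],[0,0,0,4,0,0,0],[0,0,0,4,0,0,0]]'; python3 shot.py w13; python3 - <<'E'
from h import *
im=vision.capture("scene");crop(im,175,345,120,270,4.7,"pics/s_c4.png")
r=R.from_euler('z',.103);P=lambda m:r.apply(m)+[610.5,114.7,150]
delta(P([56,-150,122]),down(np.radians(-84.1)))
E
```

```text
time_s: 16.42
eef_pos: [683.2, -31.3, 347.7]
ee_rot: [0.524, 0.474, 0.525, -0.475]
force: [0.4, -0.1, -0.1]
grip_width: 0.003
time_s: 17.05
eef_pos: [681.3, -29.3, 310.3]
ee_rot: [0.526, 0.474, 0.524, -0.473]
force: [0.2, -0.6, 0.3]
grip_width: 0.001
[681.3 -29.3 310.3] [ 0.2 -0.6  0.3] 0.0010434806052711512 17.05
turn [-0.     0.    -0.001] shift cm [ 3.8   0.05 -0.05]
```

View pics/w13.png

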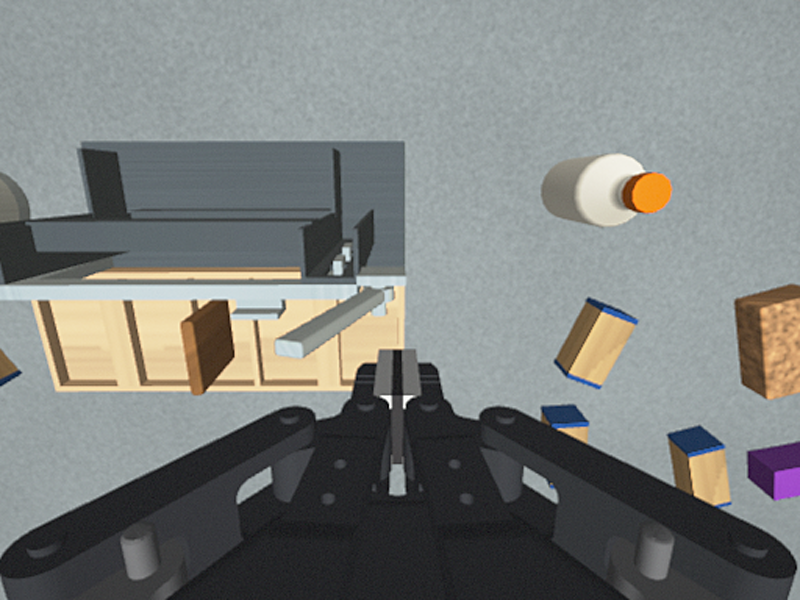

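View pics/s_c4.png

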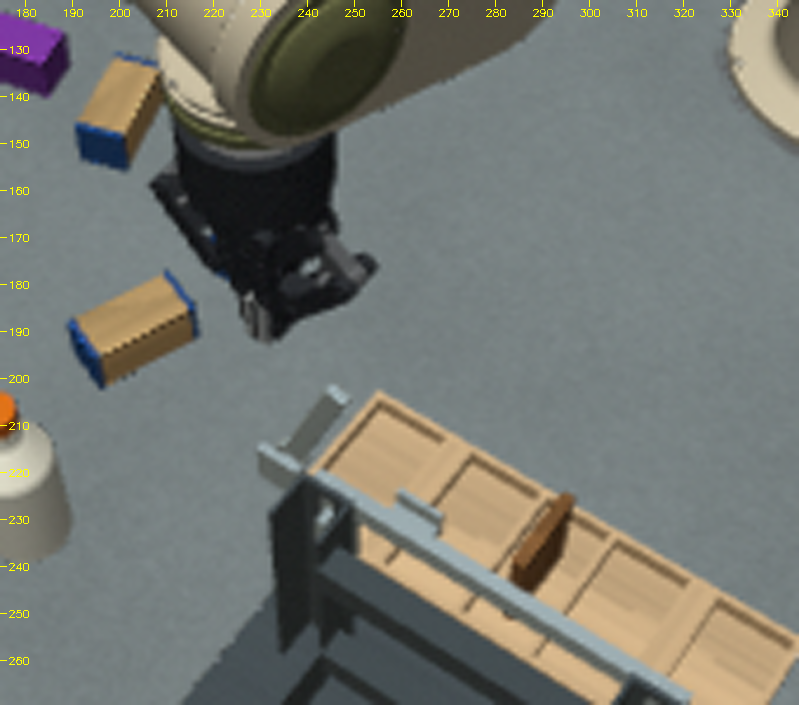

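```bash
python3 - <<'E'
from h import *;import pickle
r=R.from_euler('z',.103);P=lambda m:r.apply(m)+[610.5,114.7,150]
c,im,s=pickle.load(open('pics/w13.pkl','rb'))
for a in (.9,1,1.1,1.2,1.3): print(a,(proj(c,P([56,-140+100*np.cos(a),45+100*np.sin(a)]))/.64).round(0))
for w in (7,14.5): print(w,[ (proj(c,s["eef_pos"]+r.apply([11,q,0]))/.64).round(0) for q in(w,-w)])
E
```

```text
0.9 [233. 335.]
1 [246. 340.]
1.1 [263. 344.]
1.2 [282. 348.]
1.3 [303. 351.]
7 [array([374., 344.]), array([413., 344.])]
14.5 [array([353., 344.]), array([433., 344.])]
```

```bash
python3 -m pendant '[[0,0,0,2,0.05,0,0],[0,0,0,3.8,0.05,0,0],[0,0,0,3.8,0.05,0,0],[0,0,0,3.75,0.05,-1.2,0],[0,0,0,3.75,0.05,-2.4,0]]';python3 -m pendant '[[0,0,0,0.3,0,-0.9,0],[0,0,0,0.8,0,-2,0],[0,0,0,1.5,0,-3,0],[0,0,0,2.3,0,-3.9,0],[0,0,0,2.3,0,-3.9,0]]'; python3 shot.py w14
```

```text
time_s: 17.77
eef_pos: [679.2, -4.4, 272.9]
ee_rot: [0.526, 0.474, 0.525, -0.473]
force: [-0.4, -2.3, 0.4]
grip_width: -0.003
time_s: 18.4
eef_pos: [674.7, 34.3, 247.6]
ee_rot: [0.525, 0.473, 0.526, -0.474]
force: [-0.6, -0.5, -0.2]
grip_width: -0.001
[674.7  34.3 247.6] [-0.6 -0.5 -0.2] -0.0006207845894573387 18.4
```

View pics/w14.png

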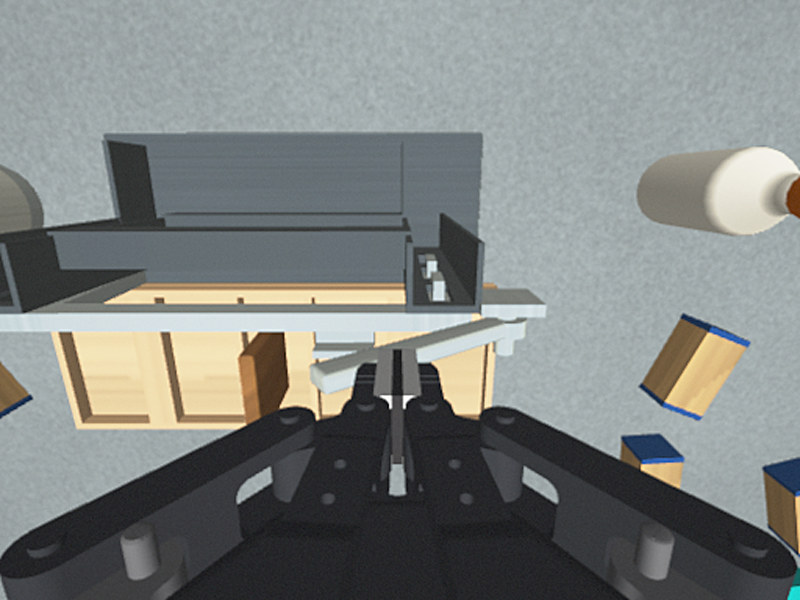

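```bash
python3 -m pendant '[[0,0,0,0.95,0,-0.75,0],[0,0,0,2,0,-1.35,0],[0,0,0,3.1,0,-1.75,0],[0,0,0,3.9,0,-1.95,0],[0,0,0,4.5,0,-2.05,0]]'; python3 shot.py w15;python3 - <<'E'
from h import *
im=vision.capture("scene");crop(im,175,345,120,270,4.7,"pics/s_c5.png")
E
```

```text
time_s: 19.08
eef_pos: [672.9, 54.0, 203.2]
ee_rot: [0.525, 0.474, 0.525, -0.474]
force: [1.5, -0.9, 0.4]
grip_width: -0.001
[672.9  54.  203.2] [ 1.5 -0.9  0.4] -0.0008414871631207854 19.075
```

View pics/w15.png

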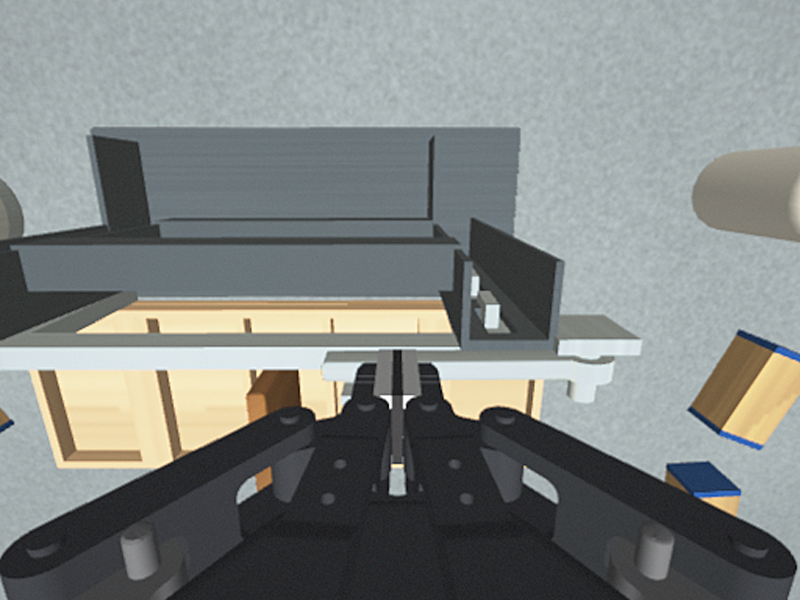

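View pics/s_c5.png

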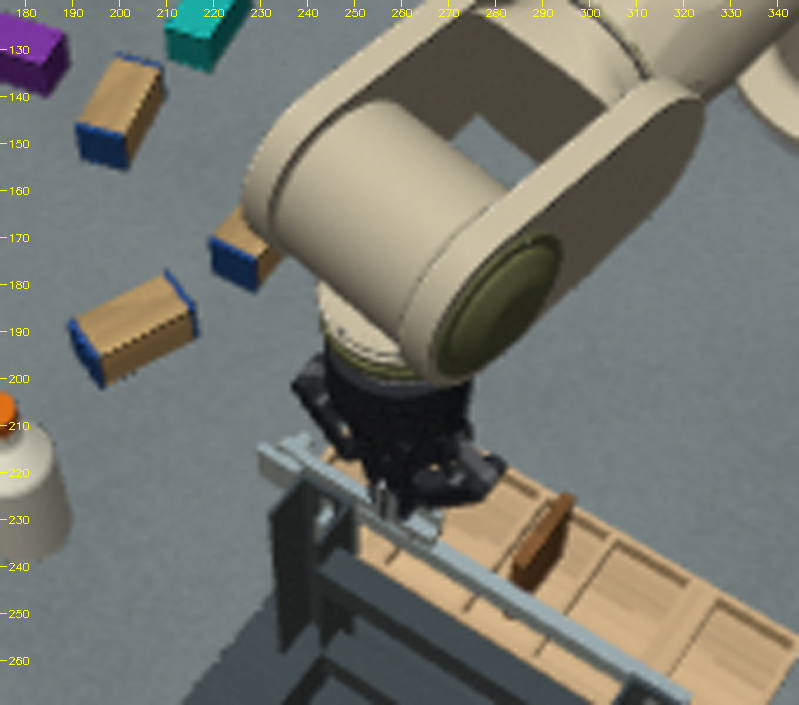

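```bash
python3 -m pendant '[[0,0,0,0.15,0,0,0],[0,0,0,0.3,0,0,0],[0,0,0,0.4,0,0,0],[0,0,0,0.4,0,0,0],[0,0,0,0.4,0,0,0]]'
```

```text
time_s: 19.8
eef_pos: [673.1, 53.8, 201.8]
ee_rot: [0.526, 0.474, 0.524, -0.473]
force: [-3.2, 0.3, 9.0]
grip_width: 0.0
```

```bash
python3 -m pendant '[[0,0,0,0.15,0,0,0],[0,0,0,0.15,0,0,0],[0,0,0,-2,0,0,0],[0,0,0,-7,0,0,0.5],[0,0,0,-11,-4,0,0.7]]';python3 -m pendant '[[0,0,0,-4,-4,-2,0.7],[0,0,0,-8,-8,-4,0.7],[0,0,0,-8,-8,-4,0.7],[0,0,0,-8,-8,-4,0.7],[0,0,0,-8,-8,-4,0.7]]'; python3 shot.py w16; python3 -c "
from h import *;import pickle
c,im,s=pickle.load(open('pics/w16.pkl','rb'))
crop(im,190,450,0,150,3,'pics/w16c.png')"
```

```text
time_s: 20.42
eef_pos: [633.8, 49.5, 310.3]
ee_rot: [0.525, 0.474, 0.525, -0.474]
force: [-0.5, 0.6, 0.8]
grip_width: 0.418
time_s: 21.05
eef_pos: [550.0, 80.9, 388.1]
ee_rot: [0.524, 0.473, 0.526, -0.474]
force: [1.0, -0.8, -0.7]
grip_width: 0.7
[550.   80.9 388.1] [ 1.  -0.8 -0.7] 0.699907410746882 21.05
```

View pics/w16.png

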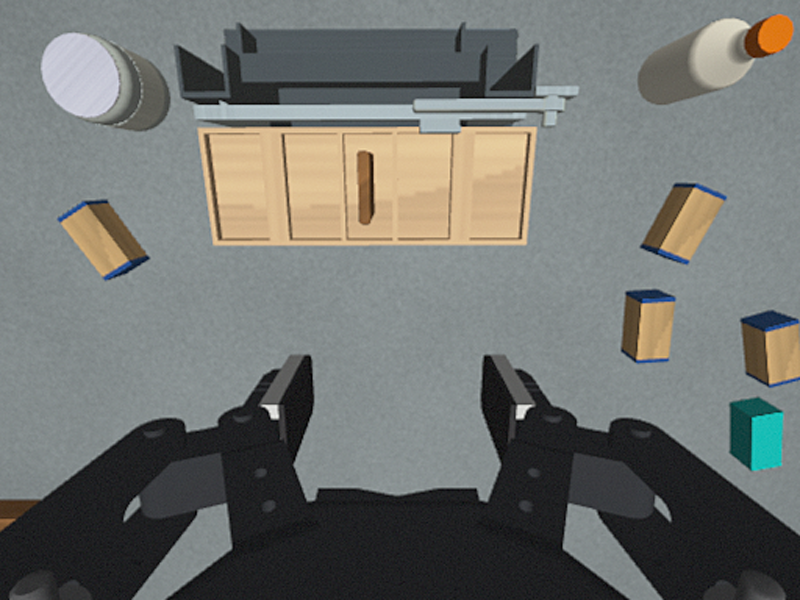

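```bash
python3 -c "
from h import *;import pickle
c,im,s=pickle.load(open('pics/w16.pkl','rb'))
crop(im,380,512,105,250,5,'pics/w16a.png')
crop(im,20,120,115,190,6,'pics/w16d.png')
c,im,s=pickle.load(open('pics/w11.pkl','rb'))
crop(im,0,100,140,220,6,'pics/w11d.png')
crop(im,432,512,120,290,4,'pics/w11a.png')"
```

```text
(no output)
```

View pics/w16a.png

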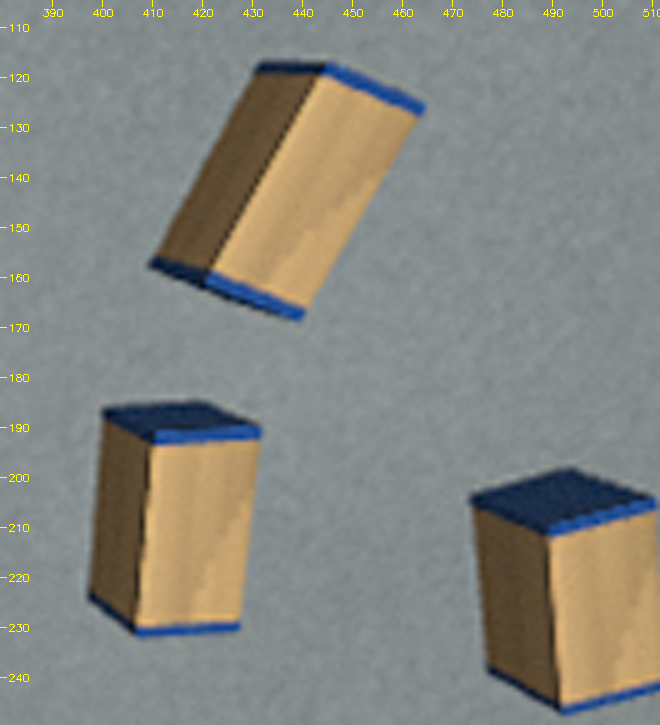

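View pics/w16d.png

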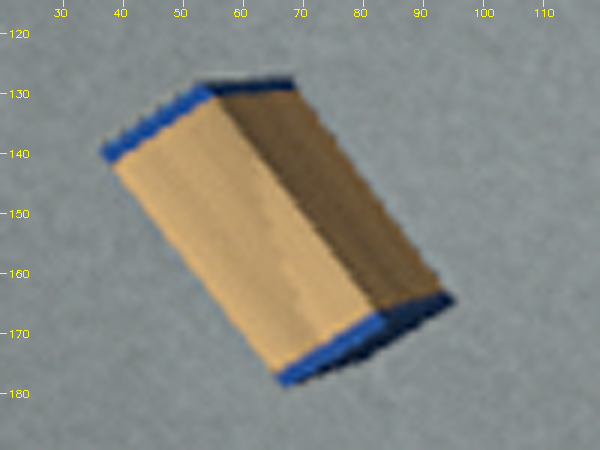

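View pics/w11d.png

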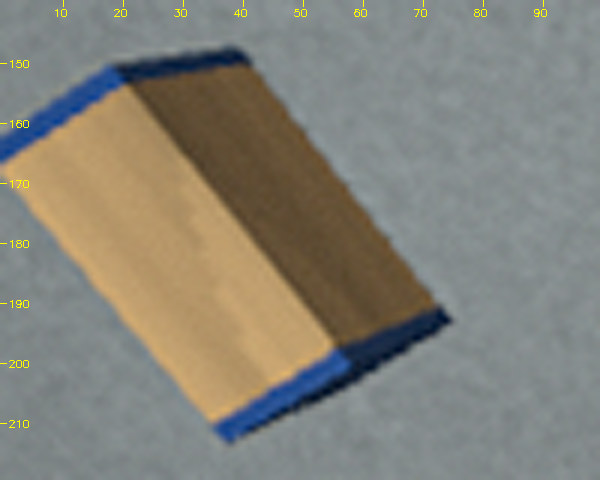

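View pics/w11a.png

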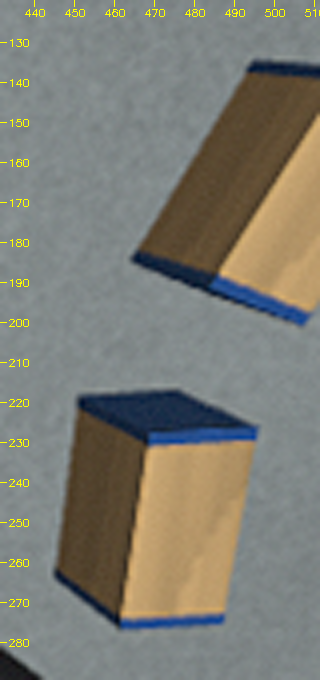

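```bash
cat > fb.py <<'E'
from h import *;import pickle
from scipy.optimize import least_squares
def L(n): return pickle.load(open(f'pics/{n}.pkl','rb'))[0]
def fb(name,obs,x0,show=1):
    O=[(L(v),np.array(p,float),np.array([42*(1 if k[0]=='f' else -1),20*(1 if k[1]=='l' else -1),20*(1 if k[2]=='t' else -1)])) for v,d in obs.items() for k,p in d.items()]
    def f(p):
        r=R.from_euler('z',p[3]);return np.concatenate([proj(c,r.apply(m)+p[:3])-uv for c,uv,m in O])
    s=least_squares(f,x0,loss='soft_l1');print(name,s.x[:3].round(1),"yaw deg",np.degrees(s.x[3]).round(1),"rms",np.sqrt((s.fun**2).mean()).round(2));return s.x
E
cat > b1.py <<'E'
from fb import *
fb("A",dict(w16=dict(flt=(445,118),frt=(465,126.5),nlt=(420.5,161),nrt=(440,168.5),flb=(431,117.5),nlb=(409.5,157.5)),w11=dict(flb=(494,136),nlb=(465,184),nlt=(484.5,191.5),nrt=(508,200.5))),[602,-250,20,-.27])
fb("B",dict(w16=dict(flt=(410,193),frt=(431.5,191),nlt=(407,232),nrt=(427.5,230.5),flb=(400.5,187),nlb=(398,224),frb=(420,185.5)),w11=dict(flt=(468,231),frt=(495.5,227),nlt=(461.5,277),nrt=(486.5,275),flb=(451.5,221),nlb=(446,263.5),frb=(477,218))),[472,-245,20,.17])
fb("C",dict(w16=dict(flt=(489,211.5),frt=(511,206),nlt=(491.5,247.5),flb=(474,204),nlb=(477,239),frb=(494,198.5))),[458,-410,20,.4])
fb("D",dict(w16=dict(flt=(37,141),frt=(55,128.5),nlt=(66.5,178.5),nrt=(84,167),frb=(69,128.5),nrb=(95.5,164.5)),w11=dict(frt=(20,151),nlt=(37.5,213),nrt=(57.5,199.5),frb=(40,148),nrb=(74.5,192.5))),[510,421,20,.6])
E
python3 b1.py
```

```text
A [ 601.9 -259.5   14.3] yaw deg -14.7 rms 0.64
B [ 468.2 -254.2   12.4] yaw deg 10.3 rms 0.92
C [ 451.9 -430.9    4.4] yaw deg 22.0 rms 0.51
D [509.6 436.2   7.5] yaw deg 35.2 rms 0.75
```

```bash
python3 - <<'E'
from h import *
delta([585,-254,200],down(np.radians(-105)))
E
```

```text
turn [0.364 0.    0.003] shift cm [18.81  0.12 33.68]
```

```bash
python3 -m pendant '[[0.07,0,0,0,0,5,0.9],[0.15,0,0,0,0,11,0.9],[0.22,0,0,0,0,17,0.9],[0.29,0,0,3,0,22,0.9],[0.364,0,0,5,0,28,0.9]]';python3 - <<'E'
from h import *
delta([585,-254,200],down(np.radians(-105)))
E
```

```text
time_s: 21.72
eef_pos: [578.1, -198.3, 337.8]
ee_rot: [-0.429, -0.561, -0.431, 0.562]
force: [1.2, 0.8, 0.3]
grip_width: 0.898
turn [-0.002 -0.001  0.002] shift cm [13.77  2.15  5.21]
```

```bash
python3 -m pendant '[[0,0,0,3,1,3,0.9],[0,0,0,7,2.1,5.2,0.9],[0,0,0,11,2.1,5.2,0.9],[0,0,0,13.8,2.1,5.2,0.9],[0,0,0,13.8,2.1,5.2,0.9]]';python3 shot.py w17;python3 -c "
from h import *;import pickle
c,im,s=pickle.load(open('pics/w17.pkl','rb'))
crop(im,150,350,30,220,4,'pics/w17c.png')"
```

```text
time_s: 22.35
eef_pos: [584.2, -252.0, 199.1]
ee_rot: [-0.429, -0.56, -0.432, 0.562]
force: [-0.5, -0.0, 0.6]
grip_width: 0.898
[ 584.2 -252.   199.1] [-0.5 -0.   0.6] 0.8978709381030715 22.35
```

View pics/w17c.png

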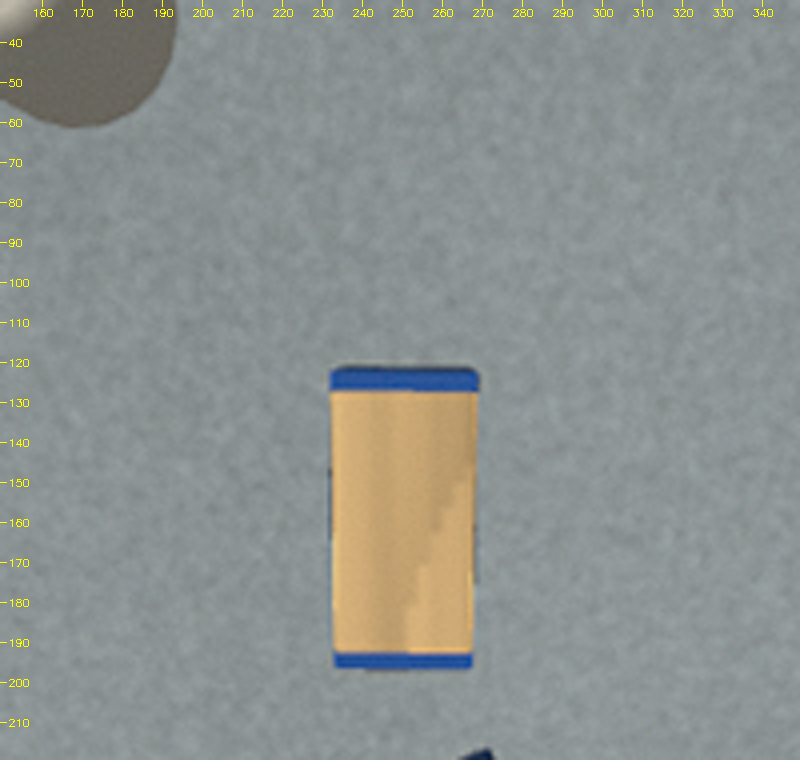

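View pics/w17.png

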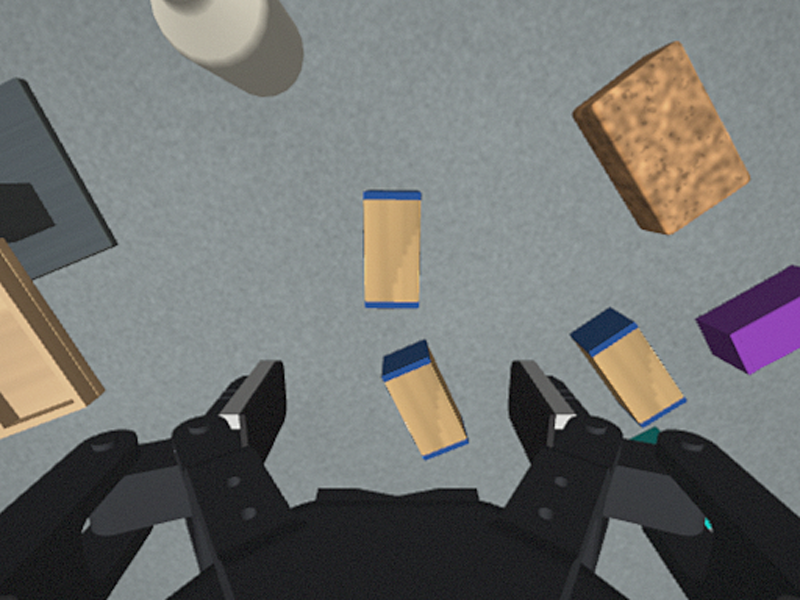

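```bash
python3 - <<'E'
from fb import *
d=dict(flt=(232,122.3),frt=(269.2,122.3),nlt=(233,196.8),nrt=(268,196.8))
x=fb("A17",dict(w17=d),[602,-250,20,-.27])
c=L("w17")
for k,p in d.items(): print(k,plane(c,*p,40).round(1))
q=np.mean([plane(c,*p,40) for p in d.values()],0);print(q)
T=vision.calibration("top");print(plane(T,317.8,168,40))
delta([q[0],q[1],15],down(np.radians(-90-15)))
E
```

```text
A17 [ 602.5 -254.1   20.5] yaw deg -15.2 rms 0.15
flt [ 648.2 -245.7   40. ]
frt [ 637.8 -284.4   40. ]
nlt [ 567.2 -223.3   40. ]
nrt [ 556.7 -262.6   40. ]
[ 602.46243615 -254.02227492   40.        ]
[ 602.16542182 -250.0041026    40.        ]
turn [ 0.    -0.001  0.002] shift cm [18.64  1.77 -0.28]
```

```bash
python3 -m pendant '[[0,0,0,5,1.8,-0.3,0.9],[0,0,0,10,1.8,-0.3,0.9],[0,0,0,14,1.8,-0.3,0.9],[0,0,0,17.5,1.8,-0.3,0.9],[0,0,0,18.4,1.8,-0.3,0.9]]' 40; python3 -m pendant '[[0,0,0,0,0,0,0.6],[0,0,0,0,0,0,0.3],[0,0,0,0,0,0,0.3],[0,0,0,0,0,0,0.3],[0,0,0,0,0,0,0.3]]' 40
```

```text
time_s: 23.02
eef_pos: [603.1, -253.9, 17.2]
ee_rot: [-0.43, -0.561, -0.431, 0.561]
force: [0.4, 0.8, 0.7]
grip_width: 0.898
time_s: 23.65
eef_pos: [604.2, -254.5, 20.2]
ee_rot: [0.432, 0.561, 0.429, -0.56]
force: [-0.4, 0.4, 6.4]
grip_width: 0.463
```

```bash
python3 -m pendant '[[0,0,0,-4,0,0,0.3],[0,0,0,-9,0,0,0.3],[0,0,0,-14,0,0,0.3],[0,0,0,-19,0,0,0.3],[0,0,0,-23,0,0,0.3]]'; python3 shot.py w18; python3 - <<'E'
from h import *
r=R.from_euler('z',.103);P=lambda m:r.apply(m)+[610.5,115,149.7]
for w in(126,54,-54,-126): print(w,P([-3,w,-52]))
delta(P([-3,-126,60]),down(np.radians(-84.1)))
E
```

```text
time_s: 24.28
eef_pos: [603.2, -253.9, 251.2]
ee_rot: [0.432, 0.561, 0.43, -0.561]
force: [0.4, -0.4, -0.6]
grip_width: 0.459
[ 603.2 -253.9  251.2] [ 0.4 -0.4 -0.6] 0.4593568459025065 24.275
126 [594.56083453 240.02376976  97.7       ]
54 [601.96372876 168.40535622  97.7       ]
-54 [613.06807011  60.97773592  97.7       ]
-126 [620.47096434 -10.64067761  97.7       ]
turn [-0.364  0.005 -0.01 ] shift cm [  4.58  -4.77 -24.  ]
```

View pics/w18.png

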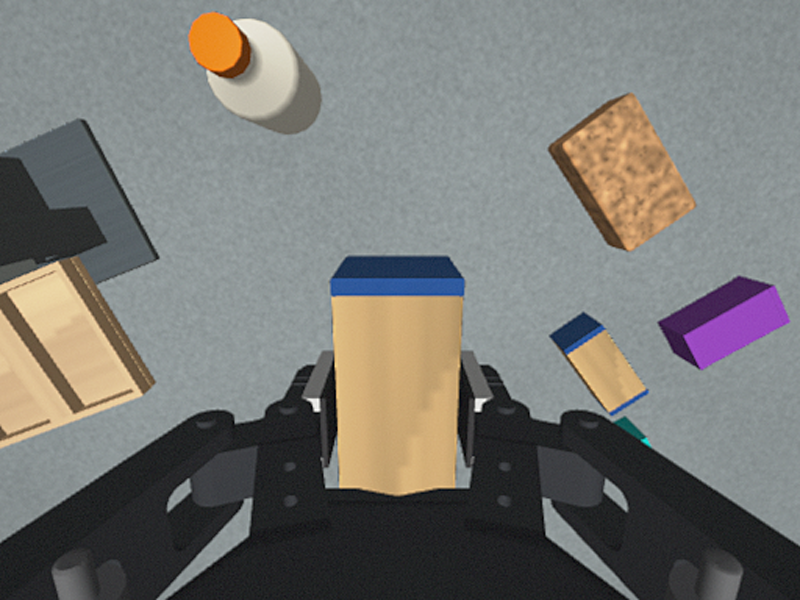

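```bash
python3 - <<'E'
from fb import *
k=.64
x=fb("Aheld",dict(w18=dict(flt=(331*k,278*k),frt=(464*k,278*k),flb=(350*k,257*k),frb=(449*k,257*k))),[603,-254,250,-.27])
c,_,s=pickle.load(open('pics/w18.pkl','rb'));print(s["eef_pos"],R.from_euler('z',-x[3]).apply(x[:3]-s["eef_pos"]))
E
```

```text
Aheld [ 600.2 -254.8  248.5] yaw deg -15.0 rms 0.81
[ 603.1587055  -253.87573069  251.19937747] [-2.61816559 -1.6163272  -2.69555743]
```

```bash
python3 -m pendant '[[-0.08,0,0,0,-1,-5,0.3],[-0.16,0,0,0,-2,-10,0.3],[-0.24,0,0,0,-3,-15,0.3],[-0.31,0,0,0,-4,-20,0.3],[-0.364,0,0,0,-4.8,-24,0.3]]'; python3 -m pendant '[[0,0,0,0,0,0,0.3],[0,0,0,0,0,0,0.3],[0,0,0,0,0,0,0.3],[0,0,0,0,0,0,0.3],[0,0,0,0,0,0,0.3]]'; python3 shot.py w19; python3 - <<'E'
from h import *
r=R.from_euler('z',.103);P=lambda m:r.apply(m)+[610.5,115,149.7]
delta(P([-1.5,-126,-31]),down(np.radians(-84.1)))
E
```

```text
time_s: 24.95
eef_pos: [618.6, -7.6, 248.6]
ee_rot: [0.526, 0.473, 0.525, -0.473]
force: [0.4, -0.4, -1.4]
grip_width: 0.456
time_s: 25.58
eef_pos: [618.8, -10.2, 248.0]
ee_rot: [0.525, 0.474, 0.525, -0.474]
force: [-0.2, -0.5, -1.1]
grip_width: 0.463
[618.8 -10.2 248. ] [-0.2 -0.5 -1.1] 0.46265795606994153 25.575
turn [-0.001  0.    -0.   ] shift cm [12.93  0.31  0.08]
```

View pics/w19.png

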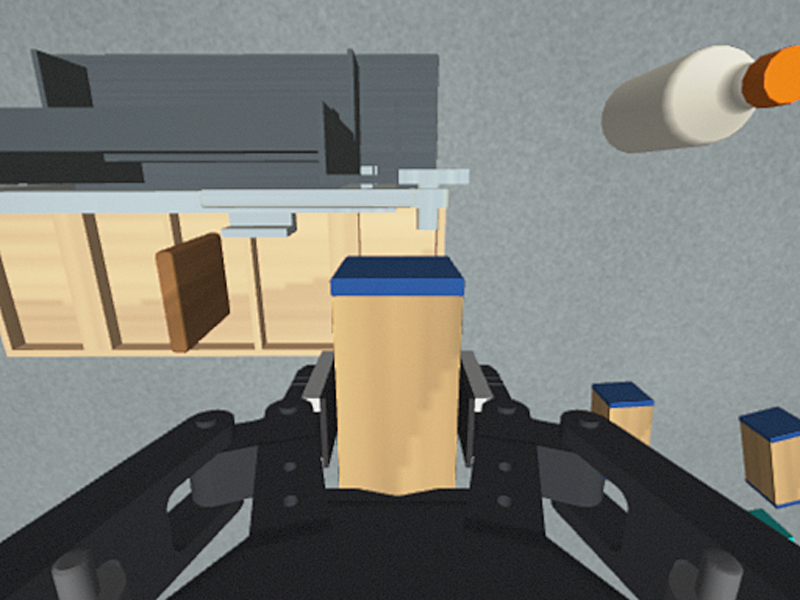

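```bash
python3 - <<'E'
from fb import *
c=L("w19");r=R.from_euler('z',-.103)
for z in (195,188):
  for p in [(418,228),(436,228),(427,215),(470,176),(240,236)]: print(z,p,r.apply(plane(c,p[0]*.64,p[1]*.64,z)-[610.5,115,150]).round(1))
E
```

```text
195 (418, 228) [  42.1 -136.4   45. ]
195 (436, 228) [  42.1 -144.7   45. ]
195 (427, 215) [  47.9 -140.4   45. ]
195 (470, 176) [  65.  -159.2   45. ]
195 (240, 236) [ 38.5 -54.4  45. ]
188 (418, 228) [  41.3 -136.8   38. ]
188 (436, 228) [  41.3 -145.3   38. ]
188 (427, 215) [  47.4 -140.9   38. ]
188 (470, 176) [  65.  -160.4   38. ]
188 (240, 236) [ 37.6 -51.9  38. ]
```

```bash
python3 -m pendant '[[0,0,0,4,-0.1,0.1,0.3],[0,0,0,8,-0.1,0.1,0.3],[0,0,0,10,-0.1,0.1,0.3],[0,0,0,11,-0.1,0.1,0.3],[0,0,0,11.5,-0.1,0.1,0.3]]'; python3 shot.py w20
```

```text
time_s: 26.25
eef_pos: [618.1, -10.9, 133.1]
ee_rot: [0.525, 0.474, 0.525, -0.474]
force: [0.6, 1.4, -0.6]
grip_width: 0.459
[618.1 -10.9 133.1] [ 0.6  1.4 -0.6] 0.4591496299741971 26.25
```

View pics/w20.png

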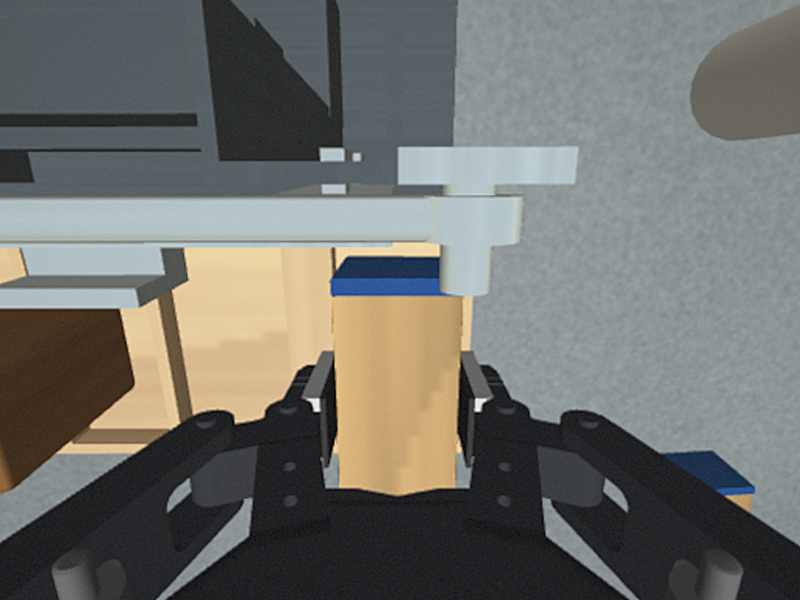

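```bash
python3 -m pendant '[[0,0,0,0.6,0,0,0.3],[0,0,0,1.1,0,0,0.3],[0,0,0,1.3,0,0,0.3],[0,0,0,1.3,0,0,0.3],[0,0,0,1.3,0,0,0.3]]'
```

```text
time_s: 26.92
eef_pos: [618.0, -10.8, 120.2]
ee_rot: [0.525, 0.474, 0.525, -0.474]
force: [0.0, -1.2, -0.5]
grip_width: 0.458
```

```bash
python3 -m pendant '[[0,0,0,0.1,0,0,0.3],[0,0,0,0.2,0,0,0.3],[0,0,0,0.2,0,0,0.3],[0,0,0,0.2,0,0,0.62],[0,0,0,0.2,0,0,0.65]]';python3 -m pendant '[[0,0,0,0,0,0,0.65],[0,0,0,-2,0,0,0.65],[0,0,0,-6,0,0,0.65],[0,0,0,-11,-2,0,0.65],[0,0,0,-16,-5,0,0.7]]';python3 shot.py w21
```

```text
time_s: 27.55
eef_pos: [618.0, -10.8, 118.2]
ee_rot: [0.525, 0.474, 0.525, -0.474]
force: [0.2, 0.3, 0.5]
grip_width: 0.652
time_s: 28.18
eef_pos: [567.6, -15.9, 279.3]
ee_rot: [0.525, 0.474, 0.525, -0.474]
force: [-0.3, 0.6, 0.3]
grip_width: 0.699
[567.6 -15.9 279.3] [-0.3  0.6  0.3] 0.6989112873309287 28.175
```

View pics/w21.png

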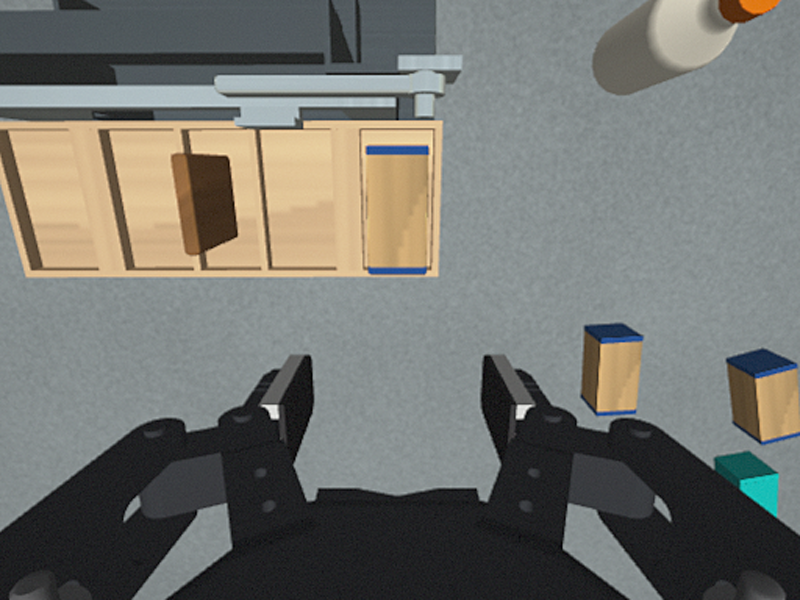

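```bash
cat > well.py <<'E'
from fb import *
def chk(v,d,k=.64):
    x=fb("blank",{v:{a:(p[0]*k,p[1]*k) for a,p in d.items()}},[610,115,118,.103])
    print("in seat frame",R.from_euler('z',-.103).apply(x[:3]-[610.5,115,149.7]).round(1))
E
python3 - <<'E'
from well import *
chk("w21",dict(flt=(365,146),frt=(429.5,146),nlt=(368,273.5),nrt=(426.5,273.5)))
delta([455,-251,200],down(np.radians(-80)))
E
```

```text
blank [614.6 -12.8 113.8] yaw deg 725.9 rms 0.4
in seat frame [  -9.  -127.5  -35.9]
turn [-0.071  0.004 -0.009] shift cm [  8.66 -13.61  22.17]
```

```bash
python3 -m pendant '[[0,0,0,0,-3,5,0.9],[0,0,0,1,-6,10,0.9],[0,0,0,3,-9,15,0.9],[-0.04,0,0,5,-12,20,0.9],[-0.07,0,0,8,-13.6,22.2,0.9]]';python3 -m pendant '[[0,0,0,0.6,0,0,0.9],[0,0,0,0.6,0,0,0.9],[0,0,0,0.6,0,0,0.9],[0,0,0,0.6,0,0,0.9],[0,0,0,0.6,0,0,0.9]]';python3 shot.py w22;python3 -c "
from h import *;import pickle
c,im,s=pickle.load(open('pics/w22.pkl','rb'))
crop(im,150,350,30,220,4,'pics/w22c.png')"
```

```text
time_s: 28.85
eef_pos: [454.6, -253.2, 197.9]
ee_rot: [0.542, 0.455, 0.54, -0.455]
force: [0.2, 0.7, 0.2]
grip_width: 0.899
time_s: 29.48
eef_pos: [455.9, -250.4, 192.4]
ee_rot: [0.542, 0.455, 0.541, -0.455]
force: [0.3, 0.7, 0.6]
grip_width: 0.899
[ 455.9 -250.4  192.4] [0.3 0.7 0.6] 0.8988797490480587 29.475
```

View pics/w22c.png

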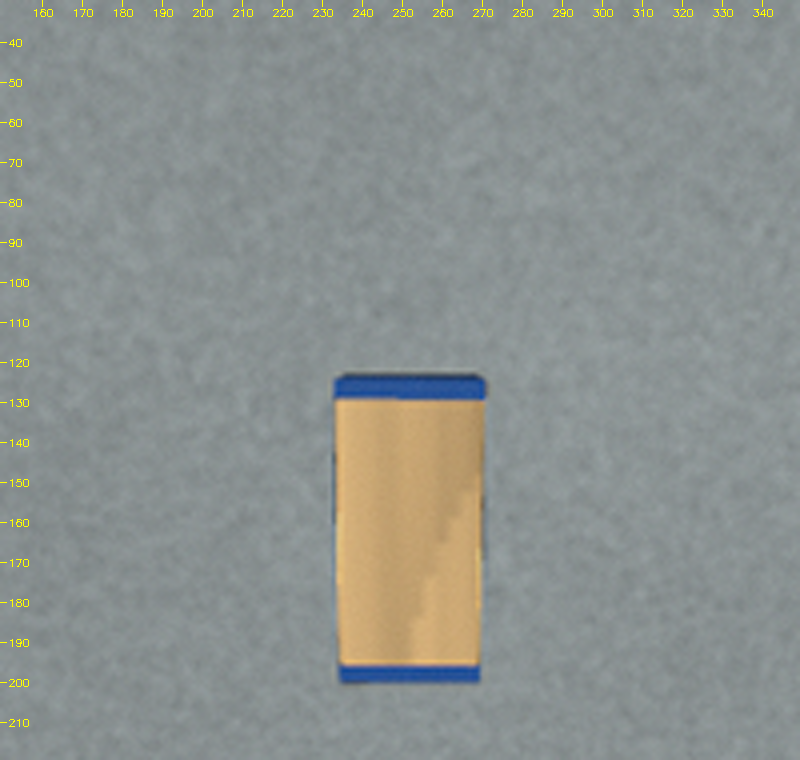

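```bash
python3 - <<'E'
from fb import *
d=dict(flt=(233,124.3),frt=(271,124),nlt=(234.5,200),nrt=(270,200))
x=fb("B",dict(w22=d),[470,-250,20,.17])
c=L("w22");q=np.mean([plane(c,*p,40) for p in d.values()],0);print(q)
r=R.from_euler('z',x[3])
delta(x[:3]*[1,1,0]+[0,0,16]+r.apply([-4,0,0]),down(x[3]-np.pi/2))
E
```

```text
B [ 472.5 -247.    20.4] yaw deg 10.1 rms 0.12
[ 472.3934347  -247.01573691   40.        ]
turn [-0.003  0.    -0.   ] shift cm [17.62  1.29 -0.06]
```

```bash
python3 -m pendant '[[0,0,0,5,1.3,-0.06,0.9],[0,0,0,10,1.3,-0.06,0.9],[0,0,0,14,1.3,-0.06,0.9],[0,0,0,17,1.3,-0.06,0.9],[0,0,0,17.6,1.3,-0.06,0.9]]' 40; python3 -m pendant '[[0,0,0,0,0,0,0.6],[0,0,0,0,0,0,0.3],[0,0,0,0,0,0,0.3],[0,0,0,0,0,0,0.3],[0,0,0,0,0,0,0.3]]' 40;python3 -m pendant '[[0,0,0,-4,0,0,0.3],[0,0,0,-9,0,0,0.3],[0,0,0,-14,0,0,0.3],[0,0,0,-19,0,0,0.3],[0,0,0,-23,0,0,0.3]]'; python3 shot.py w23; python3 - <<'E'
from h import *
r=R.from_euler('z',.103);P=lambda m:r.apply(m)+[610.5,115,149.7]
delta(P([-8,-54,100]),down(np.radians(-84.1)))
E
```

```text
time_s: 30.15
eef_pos: [467.7, -247.3, 14.6]
ee_rot: [0.54, 0.455, 0.542, -0.455]
force: [0.1, -0.6, 0.3]
grip_width: 0.895
time_s: 30.78
eef_pos: [469.1, -248.4, 17.5]
ee_rot: [0.542, 0.455, 0.54, -0.455]
force: [-0.0, -0.0, 7.1]
grip_width: 0.461
time_s: 31.4
eef_pos: [468.3, -247.8, 248.8]
ee_rot: [0.542, 0.455, 0.54, -0.455]
force: [-0.2, -0.5, -0.9]
grip_width: 0.458
[ 468.3 -247.8  248.8] [-0.2 -0.5 -0.9] 0.4575506327813239 31.4
turn [ 0.07   0.008 -0.007] shift cm [  0.3   18.97 -28.07]
```

View pics/w23.png

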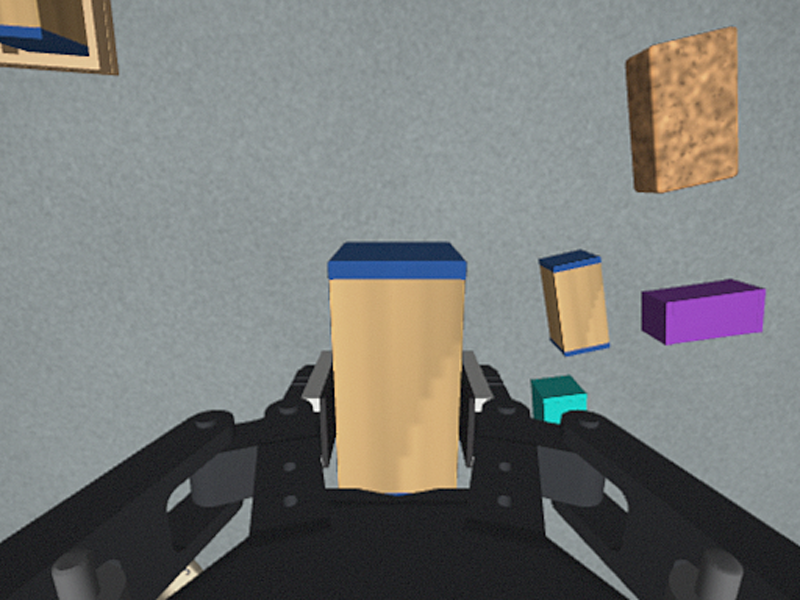

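```bash
python3 -m pendant '[[0.01,0,0,0,3.5,-5,0.3],[0.03,0,0,0,7,-10,0.3],[0.05,0,0,0,10.5,-15,0.3],[0.07,0,0,0,14,-20,0.3],[0.07,0,0,0,17,-25,0.3]]';python3 - <<'E'
from h import *
r=R.from_euler('z',.103);P=lambda m:r.apply(m)+[610.5,115,149.7]
delta(P([-10,-54,-20]),down(np.radians(-84.1)))
E
```

```text
time_s: 32.08
eef_pos: [593.3, 29.6, 246.3]
ee_rot: [0.525, 0.474, 0.525, -0.474]
force: [0.7, -1.5, -1.7]
grip_width: 0.457
turn [-0.     0.    -0.001] shift cm [11.66  1.58 -2.92]
```

```bash
python3 -m pendant '[[0,0,0,0,1.6,-2.9,0.3],[0,0,0,3,1.6,-2.9,0.3],[0,0,0,7,1.6,-2.9,0.3],[0,0,0,10,1.6,-2.9,0.3],[0,0,0,11.6,1.6,-2.9,0.3]]';python3 shot.py w24; python3 - <<'E'
from h import *
r=R.from_euler('z',.103);P=lambda m:r.apply(m)+[610.5,115,149.7]
delta(P([-10,-54,-33.5]),down(np.radians(-84.1)))
E
```

```text
time_s: 32.7
eef_pos: [605.2, 58.2, 128.7]
ee_rot: [0.525, 0.473, 0.526, -0.474]
force: [0.1, 0.2, -0.0]
grip_width: 0.459
[605.2  58.2 128.7] [ 0.1  0.2 -0. ] 0.459177382847598 32.7
turn [-0.    -0.001  0.003] shift cm [ 1.11  0.16 -0.19]
```

View pics/w24.png

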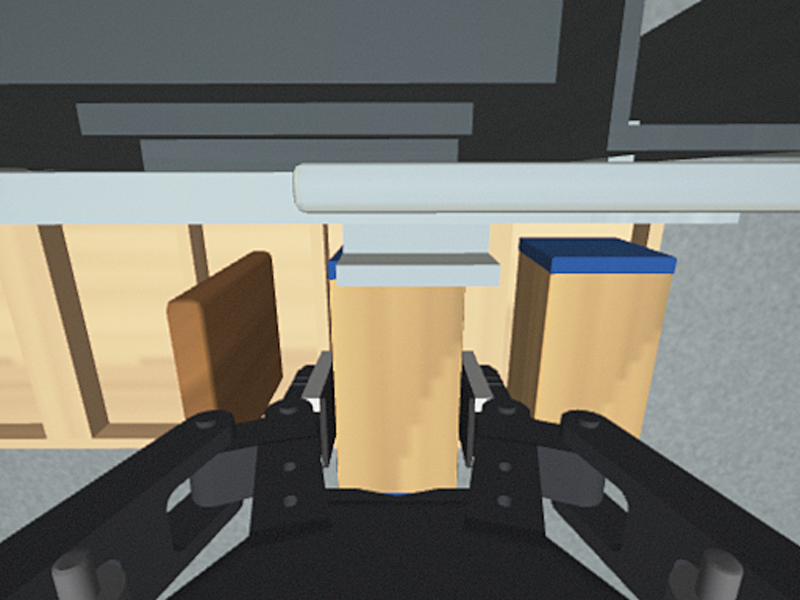

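```bash
python3 -m pendant '[[0,0,0,0,0.1,-0.2,0.3],[0,0,0,0.4,0.1,-0.2,0.3],[0,0,0,0.8,0.1,-0.2,0.3],[0,0,0,1.1,0.1,-0.2,0.3],[0,0,0,1.1,0.1,-0.2,0.3]]'
```

```text
time_s: 33.38
eef_pos: [606.5, 60.2, 118.8]
ee_rot: [0.525, 0.474, 0.525, -0.474]
force: [-0.2, 0.2, 0.4]
grip_width: 0.458
```

```bash
python3 -m pendant '[[0,0,0,0.15,0,0,0.3],[0,0,0,0.35,0,0,0.3],[0,0,0,0.35,0,0,0.3],[0,0,0,0.35,0,0,0.62],[0,0,0,0.35,0,0,0.65]]';python3 -m pendant '[[0,0,0,0,0,0,0.65],[0,0,0,-2,0,0,0.65],[0,0,0,-6,0,0,0.65],[0,0,0,-11,-2,0,0.65],[0,0,0,-16,-5,0,0.7]]';python3 shot.py w25
```

```text
time_s: 34.0
eef_pos: [608.1, 57.4, 117.3]
ee_rot: [0.527, 0.474, 0.523, -0.474]
force: [0.2, -14.0, 8.3]
grip_width: 0.651
time_s: 34.62
eef_pos: [556.3, 55.0, 276.9]
ee_rot: [0.525, 0.474, 0.525, -0.474]
force: [0.7, 0.9, -0.7]
grip_width: 0.701
[556.3  55.  276.9] [ 0.7  0.9 -0.7] 0.7010955711784707 34.625
```

View pics/w25.png

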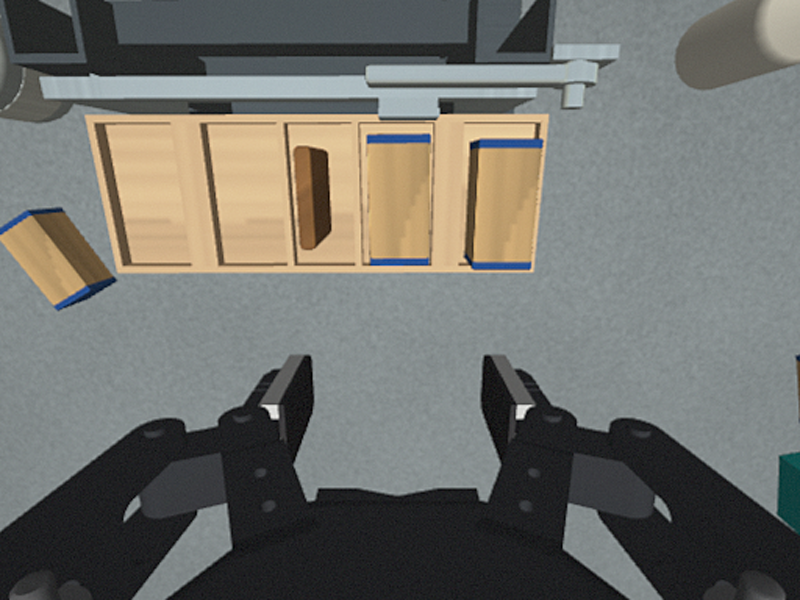

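```bash
python3 - <<'E'
from well import *
chk("w25",dict(flt=(366,134),frt=(431.5,134),nlt=(369,264.5),nrt=(429.5,264.5)))
chk("w25",dict(flt=(481,139),frt=(543,139),nlt=(473,268.5),nrt=(531.5,268.5),flb=(473,145)))
delta([440,-415,200],down(np.radians(-68)))
E
```

```text
blank [610.4  57.7 114.7] yaw deg 6.1 rms 0.48
in seat frame [ -6. -57. -35.]
blank [614.8 -14.4 111.1] yaw deg -354.6 rms 0.56
in seat frame [  -9.1 -129.1  -38.6]
turn [-0.281  0.004 -0.01 ] shift cm [  8.4  -16.41  45.54]
```

```bash
python3 -m pendant '[[-0.05,0,0,0,-3,5,0.9],[-0.1,0,0,0,-6,10,0.9],[-0.17,0,0,0,-9,15,0.9],[-0.22,0,0,0,-11,20,0.9],[-0.28,0,0,0,-13,26,0.9]]'; python3 - <<'E'
from h import *
delta([440,-415,200],down(np.radians(-68)))
E
```

```text
time_s: 35.3
eef_pos: [453.7, -217.5, 276.0]
ee_rot: [0.587, 0.395, 0.586, -0.395]
force: [1.4, -0.4, -0.2]
grip_width: 0.899
turn [ 0.001  0.001 -0.001] shift cm [ 7.61 -8.69 17.78]
```

```bash
python3 -m pendant '[[0,0,0,1,-2,5,0.9],[0,0,0,3,-5,10,0.9],[0,0,0,5,-7,15,0.9],[0,0,0,7.6,-8.7,17.8,0.9],[0,0,0,7.6,-8.7,17.8,0.9]]';python3 -m pendant '[[0,0,0,0,0,0,0.9],[0,0,0,0,0,0,0.9],[0,0,0,0,0,0,0.9],[0,0,0,0,0,0,0.9],[0,0,0,0,0,0,0.9]]';python3 shot.py w26;python3 -c "
from h import *;import pickle
c,im,s=pickle.load(open('pics/w26.pkl','rb'))
crop(im,150,350,30,220,4,'pics/w26c.png')"
```

```text
time_s: 35.92
eef_pos: [438.9, -414.8, 197.1]
ee_rot: [0.584, 0.397, 0.587, -0.396]
force: [0.6, 0.3, 1.2]
grip_width: 0.901
time_s: 36.55
eef_pos: [440.2, -413.6, 199.6]
ee_rot: [0.586, 0.396, 0.586, -0.396]
force: [-0.3, 0.7, -0.3]
grip_width: 0.901
[ 440.2 -413.6  199.6] [-0.3  0.7 -0.3] 0.9007426716791259 36.55
```

View pics/w26c.png

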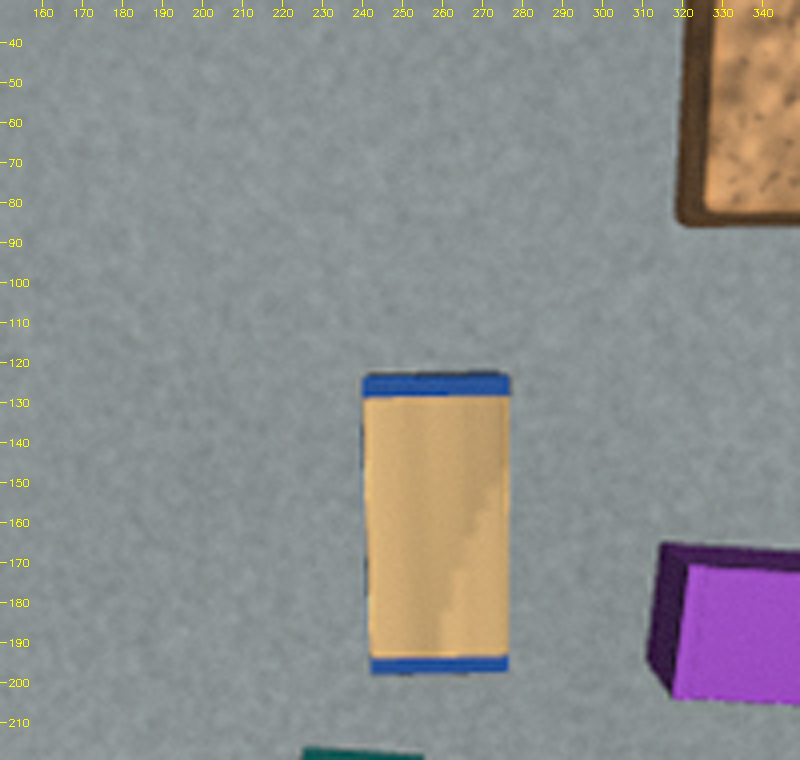

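View pics/w26.png

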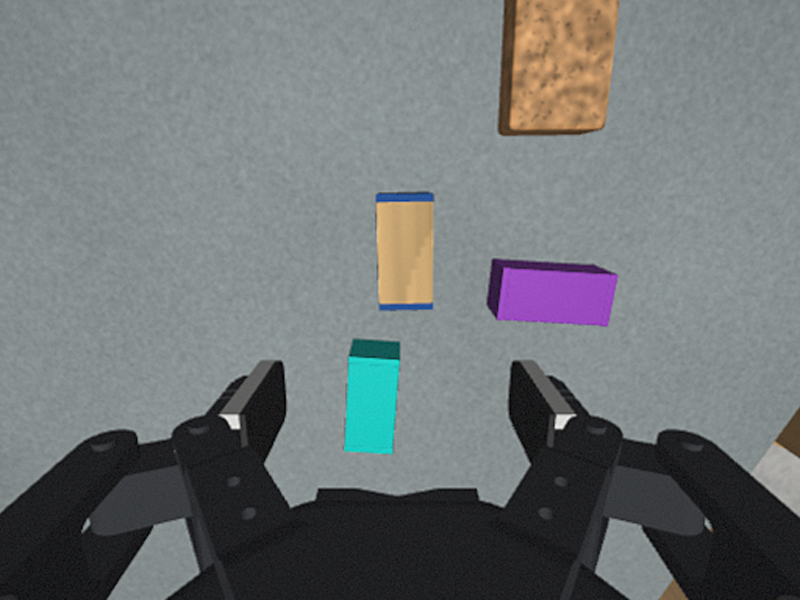

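```bash
python3 - <<'E'
from fb import *
d=dict(flt=(240,124),frt=(277.5,123.5),nlt=(242,198),nrt=(277,197.3))
x=fb("C",dict(w26=d),[458,-415,20,.4])
r=R.from_euler('z',x[3])
delta(x[:3]*[1,1,0]+[0,0,16]+r.apply([-4,0,0]),down(x[3]-np.pi/2))
E
```

```text
C [ 458.5 -414.1   19.8] yaw deg 22.9 rms 0.25
turn [-0.016  0.     0.   ] shift cm [18.36  1.29  0.73]
```

```bash
python3 -m pendant '[[-0.016,0,0,5,1.3,0.73,0.75],[-0.016,0,0,10,1.3,0.73,0.75],[-0.016,0,0,14,1.3,0.73,0.75],[-0.016,0,0,17.5,1.3,0.73,0.75],[-0.016,0,0,18.3,1.3,0.73,0.75]]' 40; python3 -m pendant '[[0,0,0,0,0,0,0.6],[0,0,0,0,0,0,0.3],[0,0,0,0,0,0,0.3],[0,0,0,0,0,0,0.3],[0,0,0,0,0,0,0.3]]' 40;python3 -m pendant '[[0,0,0,-4,0,0,0.3],[0,0,0,-9,0,0,0.3],[0,0,0,-14,0,0,0.3],[0,0,0,-19,0,0,0.3],[0,0,0,-23,0,0,0.3]]'; python3 shot.py w27; python3 - <<'E'
from h import *
r=R.from_euler('z',.103);P=lambda m:r.apply(m)+[610.5,115,149.7]
delta(P([-10,56,100]),down(np.radians(-84.1)))
E
```

```text
time_s: 37.22
eef_pos: [454.2, -414.8, 14.5]
ee_rot: [0.588, 0.392, 0.59, -0.391]
force: [-0.9, 0.6, 0.9]
grip_width: 0.746
time_s: 37.85
eef_pos: [455.5, -416.4, 18.3]
ee_rot: [0.59, 0.391, 0.588, -0.391]
force: [-0.3, -0.2, 6.8]
grip_width: 0.462
time_s: 38.48
eef_pos: [454.9, -415.6, 249.3]
ee_rot: [0.59, 0.391, 0.588, -0.391]
force: [0.9, -0.7, -0.3]
grip_width: 0.458
[ 454.9 -415.6  249.3] [ 0.9 -0.7 -0.3] 0.4575704440203487 38.475
turn [ 0.296  0.01  -0.004] shift cm [  0.11  35.59 -48.64]
```

View pics/w27.png

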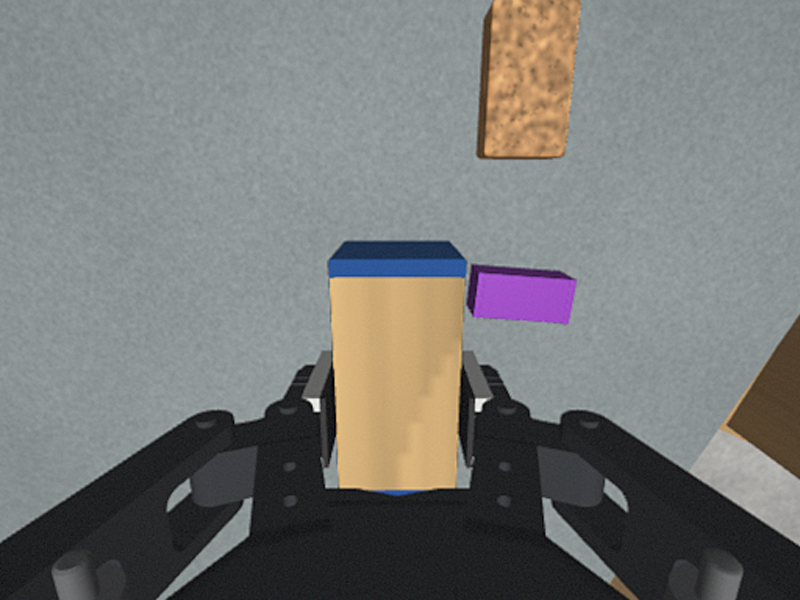

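```bash
python3 -m pendant '[[0.05,0,0,0,3.5,-5,0.3],[0.1,0,0,0,7,-10,0.3],[0.17,0,0,0,10.5,-15,0.3],[0.23,0,0,0,14,-20,0.3],[0.296,0,0,0,17.5,-25,0.3]]';python3 - <<'E'
from h import *
r=R.from_euler('z',.103);P=lambda m:r.apply(m)+[610.5,115,149.7]
delta(P([-10,55,100]),down(np.radians(-84.1)))
E
```

```text
time_s: 39.15
eef_pos: [519.1, -115.3, 246.9]
ee_rot: [0.525, 0.474, 0.524, -0.474]
force: [1.0, 1.1, -1.1]
grip_width: 0.456
turn [-0.002  0.    -0.001] shift cm [ -0.29  10.39 -27.5 ]
```

```bash
python3 -m pendant '[[0,0,0,0,2,-5.5,0.3],[0,0,0,0,4,-11,0.3],[0,0,0,0,6,-17,0.3],[0,0,0,0,8.3,-22.5,0.3],[0,0,0,0,10.3,-27.5,0.3]]';python3 -m pendant '[[0,0,0,3,0,0,0.3],[0,0,0,6,0,0,0.3],[0,0,0,9,0,0,0.3],[0,0,0,11,0,0,0.3],[0,0,0,11,0,0,0.3]]';python3 shot.py w28; python3 - <<'E'
from h import *
r=R.from_euler('z',.103);P=lambda m:r.apply(m)+[610.5,115,149.7]
delta(P([-10,55,-35]),down(np.radians(-84.1)))
E
```

```text
time_s: 39.78
eef_pos: [593.5, 169.0, 246.8]
ee_rot: [0.525, 0.474, 0.525, -0.473]
force: [0.2, -0.1, -1.7]
grip_width: 0.464
time_s: 40.4
eef_pos: [592.6, 166.7, 135.4]
ee_rot: [0.524, 0.473, 0.526, -0.474]
force: [-0.5, 0.2, -0.6]
grip_width: 0.458
[592.6 166.7 135.4] [-0.5  0.2 -0.6] 0.45762988378669106 40.4
turn [-0. -0.  0.] shift cm [ 2.21  0.18 -0.17]
```

View pics/w28.png

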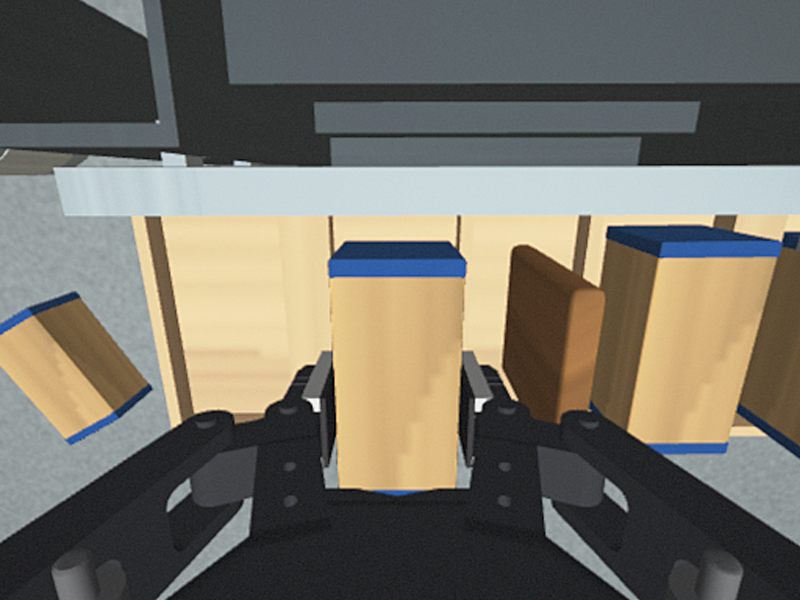

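```bash
python3 -m pendant '[[0,0,0,0.5,0.1,-0.15,0.3],[0,0,0,1,0.1,-0.15,0.3],[0,0,0,1.5,0.1,-0.15,0.3],[0,0,0,1.8,0.1,-0.15,0.3],[0,0,0,1.8,0.1,-0.15,0.3]]';python3 -m pendant '[[0,0,0,0.15,0,0,0.3],[0,0,0,0.2,0,0,0.3],[0,0,0,0.2,0,0,0.3],[0,0,0,0.2,0,0,0.52],[0,0,0,0.2,0,0,0.54]]'
```

```text
time_s: 41.08
eef_pos: [594.1, 168.4, 118.3]
ee_rot: [0.525, 0.474, 0.525, -0.474]
force: [0.7, -0.2, -0.3]
grip_width: 0.457
time_s: 41.7
eef_pos: [594.6, 169.3, 117.5]
ee_rot: [0.525, 0.474, 0.525, -0.473]
force: [-0.3, 5.6, 6.2]
grip_width: 0.538
```

```bash
python3 -m pendant '[[0,0,0,-0.3,0,0,0.55],[0,0,0,-1,0,0,0.58],[0,0,0,-4,0,0,0.65],[0,0,0,-9,-2,0,0.65],[0,0,0,-14,-5,0,0.7]]';python3 shot.py w29
```

```text
time_s: 42.32
eef_pos: [543.9, 162.9, 257.9]
ee_rot: [0.525, 0.474, 0.525, -0.474]
force: [0.6, -0.9, 0.1]
grip_width: 0.697
[543.9 162.9 257.9] [ 0.6 -0.9  0.1] 0.696874518743899 42.325
```

View pics/w29.png

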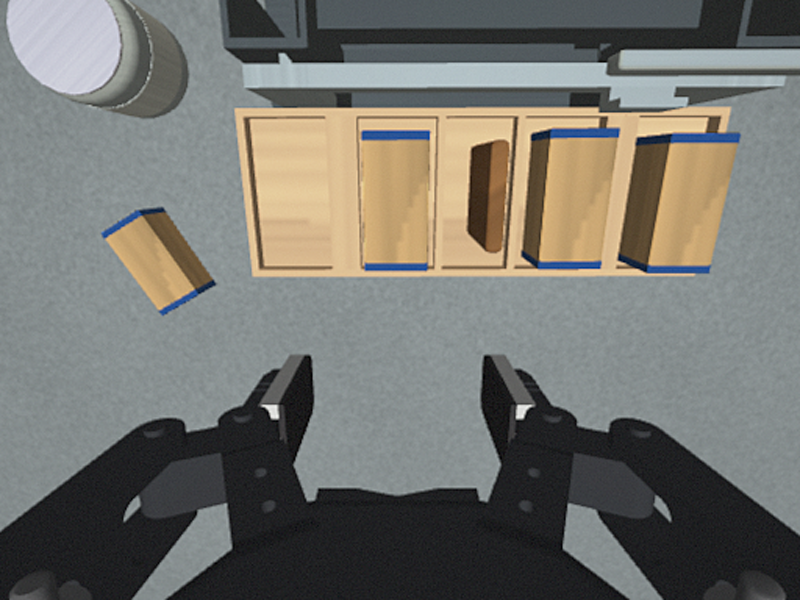

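```bash
python3 - <<'E'
from well import *
chk("w29",dict(flt=(361,130),frt=(430.5,130.5),nlt=(364,269.5),nrt=(428.5,269.5)))
delta([495,418,200],down(np.radians(-55)))
E
```

```text
blank [598.  167.5 113.7] yaw deg 6.0 rms 0.47
in seat frame [ -7.   53.5 -36. ]
turn [-0.508  0.003 -0.009] shift cm [  6.53  -2.21 -25.83]
```

```bash
python3 -m pendant '[[-0.1,0,0,1,-0.5,-5,0.9],[-0.2,0,0,2,-1,-10,0.9],[-0.3,0,0,4,-1.5,-15,0.9],[-0.4,0,0,5,-2,-20,0.9],[-0.508,0,0,6.5,-2.2,-25.8,0.9]]';python3 -m pendant '[[0,0,0,0,0,0,0.9],[0,0,0,0,0,0,0.9],[0,0,0,0,0,0,0.9],[0,0,0,0,0,0,0.9],[0,0,0,0,0,0,0.9]]';python3 shot.py w30;python3 -c "
from h import *;import pickle
c,im,s=pickle.load(open('pics/w30.pkl','rb'))
crop(im,150,350,30,220,4,'pics/w30c.png')"
```

```text
time_s: 43.0
eef_pos: [496.0, 418.9, 191.8]
ee_rot: [0.628, 0.326, 0.627, -0.325]
force: [1.4, 0.5, -0.2]
grip_width: 0.901
time_s: 43.62
eef_pos: [496.4, 417.1, 191.8]
ee_rot: [0.627, 0.327, 0.627, -0.327]
force: [0.6, -0.2, 0.4]
grip_width: 0.904
[496.4 417.1 191.8] [ 0.6 -0.2  0.4] 0.9042776718089396 43.625
```

View pics/w30c.png

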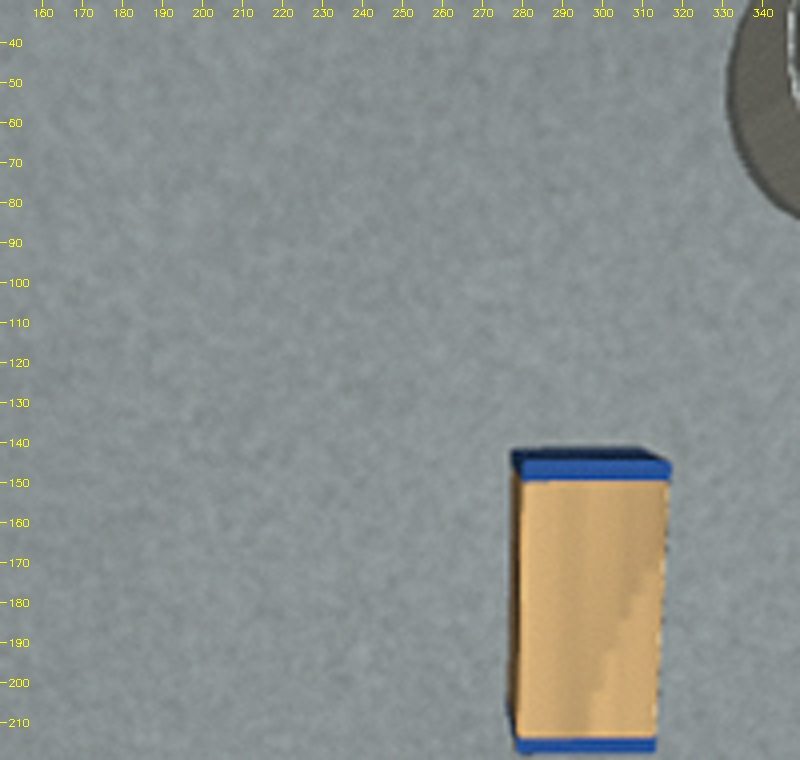

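```bash
python3 - <<'E'
from fb import *
d=dict(flt=(280,146),frt=(317,145.5),nlt=(278.5,217.5),nrt=(313.8,217.5))
x=fb("D",dict(w30=d),[510,400,20,.6])
r=R.from_euler('z',x[3])
delta(x[:3]*[1,1,0]+[0,0,120]+r.apply([-17,0,0]),down(x[3]-np.pi/2))
E
```

```text
D [519.9 372.1  16. ] yaw deg 35.6 rms 0.35
turn [-0.011  0.    -0.   ] shift cm [ 7.17 -2.36  5.07]
```

```bash
python3 -m pendant '[[-0.01,0,0,0,-1,2,0.85],[-0.01,0,0,0,-2.4,5,0.85],[-0.01,0,0,0,-2.4,5,0.85],[-0.01,0,0,0,-2.4,5,0.85],[-0.01,0,0,0,-2.4,5,0.85]]';python3 shot.py w31;python3 -c "
from h import *;import pickle
c,im,s=pickle.load(open('pics/w31.pkl','rb'))
crop(im,150,350,30,220,4,'pics/w31c.png')"
```

```text
time_s: 44.3
eef_pos: [504.9, 363.6, 191.4]
ee_rot: [0.629, 0.323, 0.629, -0.323]
force: [0.3, 0.8, -0.1]
grip_width: 0.851
[504.9 363.6 191.4] [ 0.3  0.8 -0.1] 0.8507625367273273 44.3
```

View pics/w31c.png

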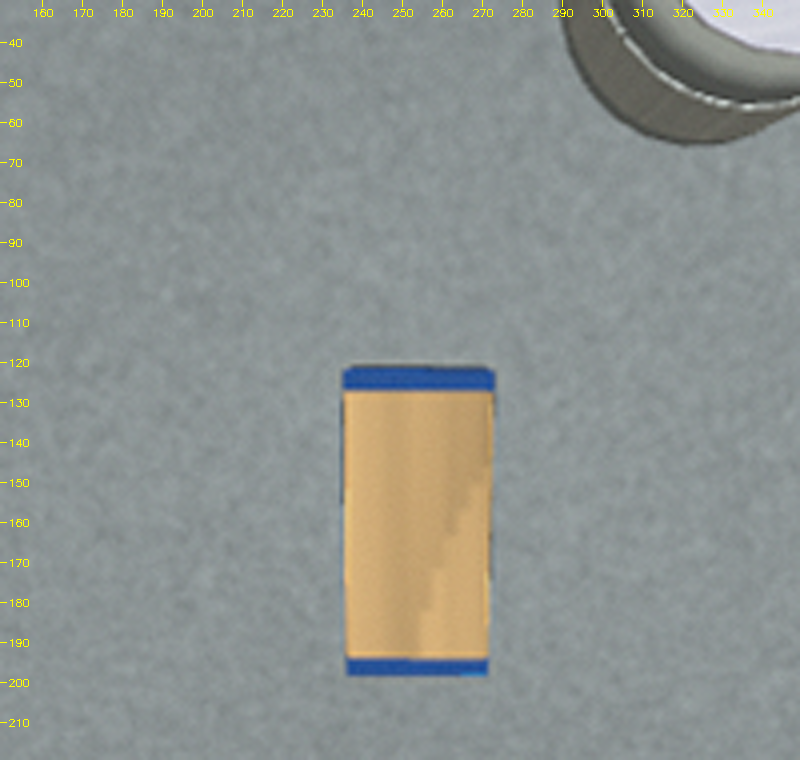

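```bash
python3 - <<'E'
from fb import *
d=dict(flt=(235,122.3),frt=(273.3,122.3),nlt=(236,198),nrt=(271.5,198))
x=fb("D",dict(w31=d),[518,373,20,.6])
r=R.from_euler('z',x[3])
delta(x[:3]*[1,1,0]+[0,0,16]+r.apply([-4,0,0]),down(x[3]-np.pi/2))
E
```

```text
D [520.4 373.2  18.2] yaw deg 35.4 rms 0.19
turn [ 0.004 -0.     0.   ] shift cm [17.54  1.42  0.13]
```

```bash
python3 -m pendant '[[0,0,0,5,1.4,0.13,0.85],[0,0,0,10,1.4,0.13,0.85],[0,0,0,14,1.4,0.13,0.85],[0,0,0,17,1.4,0.13,0.85],[0,0,0,17.5,1.4,0.13,0.85]]' 40; python3 -m pendant '[[0,0,0,0,0,0,0.6],[0,0,0,0,0,0,0.3],[0,0,0,0,0,0,0.3],[0,0,0,0,0,0,0.3],[0,0,0,0,0,0,0.3]]' 40;python3 -m pendant '[[0,0,0,-4,0,0,0.3],[0,0,0,-9,0,0,0.3],[0,0,0,-14,0,0,0.3],[0,0,0,-19,0,0,0.3],[0,0,0,-23,0,0,0.3]]'; python3 shot.py w32; python3 - <<'E'
from h import *
r=R.from_euler('z',.103);P=lambda m:r.apply(m)+[610.5,115,149.7]
delta(P([-10,127,100]),down(np.radians(-84.1)))
E
```

```text
time_s: 44.98
eef_pos: [516.1, 370.0, 14.6]
ee_rot: [0.628, 0.322, 0.63, -0.324]
force: [-0.5, 0.2, 0.5]
grip_width: 0.85
time_s: 45.6
eef_pos: [518.1, 370.5, 18.3]
ee_rot: [0.629, 0.324, 0.628, -0.322]
force: [-0.9, 0.4, 6.8]
grip_width: 0.459
time_s: 46.22
eef_pos: [517.2, 370.0, 249.3]
ee_rot: [0.629, 0.324, 0.628, -0.323]
force: [0.4, -0.6, -0.6]
grip_width: 0.457
[517.2 370.  249.3] [ 0.4 -0.6 -0.6] 0.45724757873752153 46.225
turn [ 0.518 -0.001 -0.01 ] shift cm [ 0.52 -1.96 14.61]
```

View pics/w32.png

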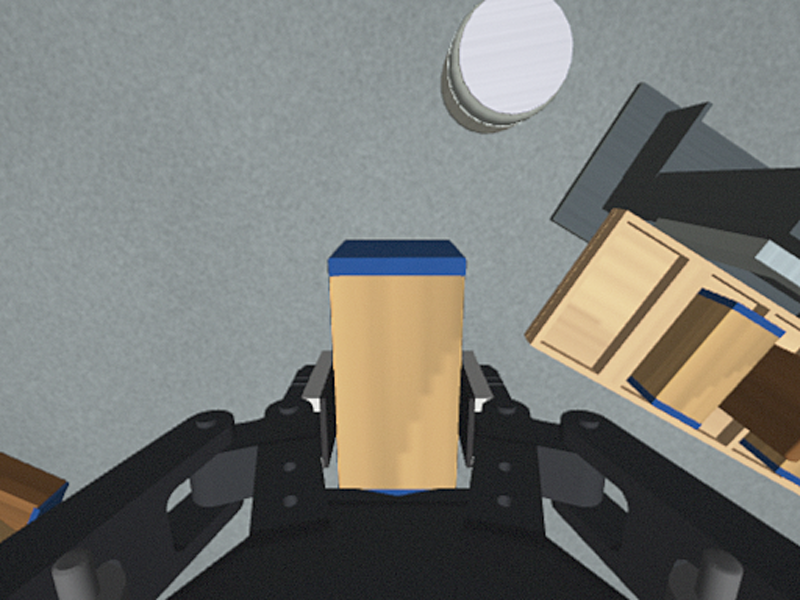

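```bash
python3 -m pendant '[[0.1,0,0,0,-0.4,3,0.3],[0.2,0,0,0,-0.8,6,0.3],[0.31,0,0,0,-1.2,9,0.3],[0.42,0,0,0,-1.6,12,0.3],[0.518,0,0,0,-2,14.6,0.3]]';python3 -m pendant '[[0,0,0,3,0,0,0.3],[0,0,0,6,0,0,0.3],[0,0,0,9,0,0,0.3],[0,0,0,11,0,0,0.3],[0,0,0,11,0,0,0.3]]';python3 shot.py w33; python3 - <<'E'
from h import *
r=R.from_euler('z',.103);P=lambda m:r.apply(m)+[610.5,115,149.7]
delta(P([-10,126.5,-33]),down(np.radians(-84.1)))
E
```

```text
time_s: 46.9
eef_pos: [586.2, 238.5, 246.6]
ee_rot: [0.524, 0.475, 0.524, -0.475]
force: [0.7, 0.6, 0.0]
grip_width: 0.455
time_s: 47.52
eef_pos: [585.2, 239.4, 135.3]
ee_rot: [0.524, 0.473, 0.526, -0.474]
force: [-0.4, -0.4, -0.8]
grip_width: 0.457
[585.2 239.4 135.3] [-0.4 -0.4 -0.8] 0.4567391289592232 47.525
turn [-0.  0.  0.] shift cm [ 2.    0.17 -0.  ]
```

View pics/w33.png

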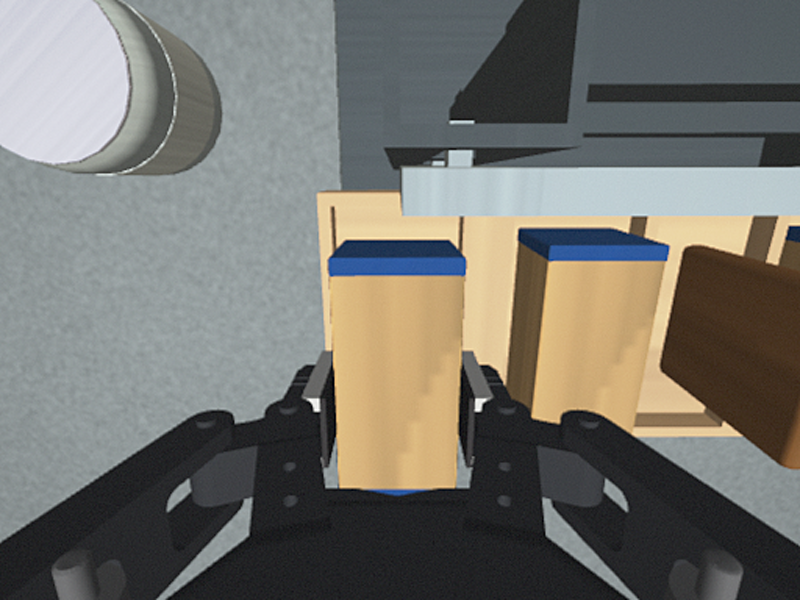

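```bash
python3 -m pendant '[[0,0,0,0.5,0.1,0,0.3],[0,0,0,1,0.1,0,0.3],[0,0,0,1.5,0.1,0,0.3],[0,0,0,1.8,0.1,0,0.3],[0,0,0,1.8,0.1,0,0.3]]';python3 -m pendant '[[0,0,0,0.1,0,0,0.3],[0,0,0,0.1,0,0,0.3],[0,0,0,0.1,0,0,0.45],[0,0,0,0.1,0,0,0.54],[0,0,0,0.1,0,0,0.54]]';python3 -m pendant '[[0,0,0,-0.3,0,0,0.56],[0,0,0,-1,0,0,0.58],[0,0,0,-4,0,0,0.6],[0,0,0,-9,-2,0,0.65],[0,0,0,-14,-5,0,0.7]]';python3 shot.py w34
```

```text
time_s: 48.2
eef_pos: [586.8, 239.7, 118.2]
ee_rot: [0.525, 0.474, 0.525, -0.474]
force: [0.2, 1.1, 0.3]
grip_width: 0.459
time_s: 48.82
eef_pos: [587.0, 239.7, 117.7]
ee_rot: [0.525, 0.474, 0.525, -0.474]
force: [0.2, 0.6, -1.1]
grip_width: 0.541
time_s: 49.45
eef_pos: [536.7, 234.4, 259.2]
ee_rot: [0.525, 0.474, 0.525, -0.474]
force: [0.4, -0.6, 0.4]
grip_width: 0.694
[536.7 234.4 259.2] [ 0.4 -0.6  0.4] 0.6944043053535861 49.45
```

View pics/w34.png

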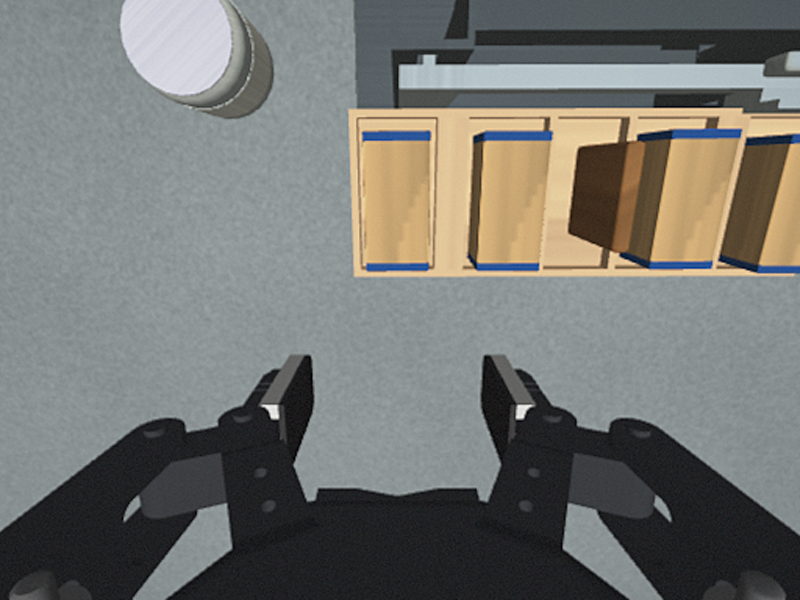

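```bash
python3 -m pendant '[[0,0,0,-3,0,3,0.7],[0,0,0,-6,0,6,0.7],[0,0,0,-9,0,9,0.7],[0,0,0,-11,0,12.5,0.7],[0,0,0,-11,0,12.5,0.7]]';python3 shot.py w35;python3 - <<'E'
from well import *
c,im,s=pickle.load(open('pics/w35.pkl','rb'));crop(im,120,400,10,170,2.8,"pics/w35c.png",20)
im=vision.capture("scene");crop(im,205,375,150,300,4.7,"pics/s_c6.png")
chk("w34",dict(flt=(362,131),frt=(431,131),nlt=(366.5,270),nrt=(430.5,270)))
E
```

```text
time_s: 50.12
eef_pos: [550.4, 108.5, 369.4]
ee_rot: [0.525, 0.475, 0.523, -0.474]
force: [-0.6, 0.4, -0.0]
grip_width: 0.696
[550.4 108.5 369.4] [-0.6  0.4 -0. ] 0.6956899147167974 50.125
blank [590.6 238.1 114.7] yaw deg -2153.4 rms 0.43
in seat frame [ -7.1 124.5 -35. ]
```

View pics/w35c.png

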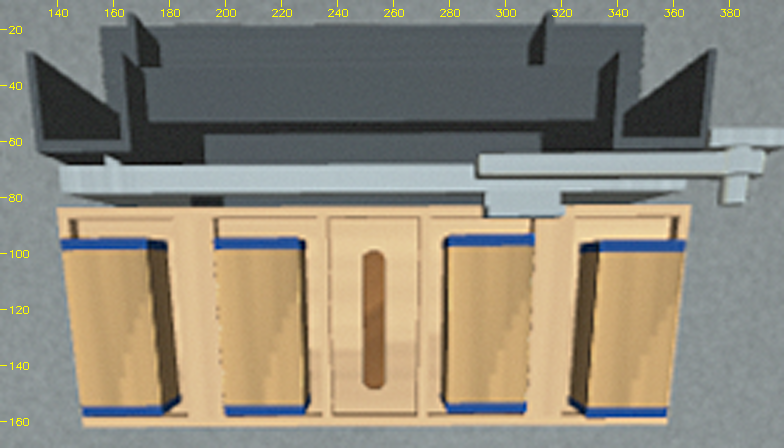

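View pics/s_c6.png

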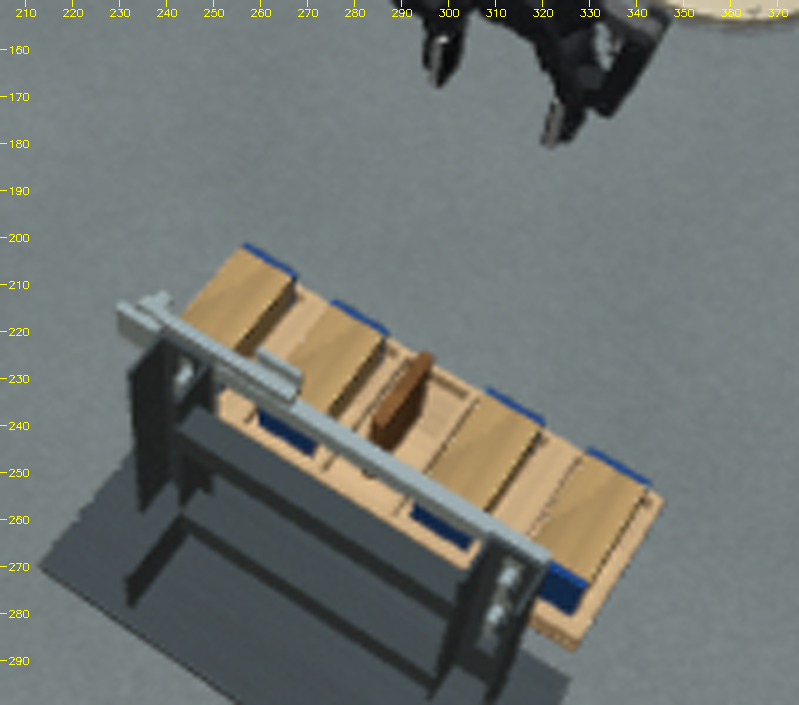

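```bash
python3 -c "
from rig import job;print(job.finish_job())"
```

```text
the job is handed in; nothing more can be done
None
```

I finished every step of the task and handed the job in at about 50 s of the 210 s. No verdict came back.

- **Tray:** it hangs home on the stand. Pressing the rail stopped at about z = 184.5 mm against the 185 mm expected, and the scene picture shows the tray in the same place before and after loading.
- **Latch:** pressing the bar down stopped it at about z = 202 mm, the closed height. The pictures show it level in its keeper.
- **Blanks:** all four are in their own wells. My fits put them 3 to 6 mm from centre lengthwise and at most about 3 mm crosswise (limits 13 and 11 mm).
- **Bystanders:** I never touched the glue bottle, tin or sanding block. I did not re-measure their positions at the end.

**Checks that disagreed:**
- Blanks seen near the edge of the wrist picture came out up to 20 mm off sideways and up to 16 mm low. I measured each one again with the camera close above it before grasping.
- The fitted heights in the wells read 13 to 17 mm above the floor where 20 mm is expected, which I took to be the same camera bias. All four look flat and level in the pictures.
- The left-hand blank had moved about 5 cm before I reached it, so I located it again.
- Opening the gripper at wells 2 and 1 gave brief side forces of about 14 N and 6 N. The 14 N was probably a finger touching the handle. The pictures taken afterwards showed no change.

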